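Re-home the mixed-up tool holders

ROBOT

A 6-joint arm with a two-finger parallel gripper is mounted at the origin on the work surface. World frame = base frame: x ahead of the robot, y to its left, z up, the work surface at z = 0. Lengths are in m, angles in rad, forces in N, time in s.
With the tool pointing down it reaches from about 0.375 to 0.75 m from the base axis. Payload 9 kg.
Tool frame: the origin (TCP) lies midway between the tips of the shut fingers; the grasp point (between the pads) lies 19 mm behind it; x points along the fingers, y is the direction in which the jaws open and shut, and the axes are right-handed (so a half turn about x gives the same grasp; the last joint's range is limited). The gripper opens to 85 mm and grips with 20 to 120 N. Pads are 22 mm wide; open, the fingers measure 114 mm over their backs; the gripper's body (76 mm by 85 mm) begins 54 mm behind the grasp point. The pads swing forward as they close: fully open they stand 13 mm farther back than shut.
Start: joints at [1.087, 0.104, 0.097, 1.564, 0, 1.353], TCP at [0.158, 0.579, 0.198] pointing down, gripper open.
Joint ranges: [-2.99, 2.99], [-0.84, 1.86], [-1.1, 1.16], [-1.84, 2.11], [-1.51, 1.56], [-3.14, 3.14]. Speed limits (rad/s): [2.22, 2.22, 2.57, 3.14, 3.14, 3.14].

INTERFACE

Orientations are given as a unit quaternion [w, x, y, z].
In Python, from cell import robot gives the robot as it stands. The module is installed in compiled form; this text tells all that it offers.
- The arm moves only by the tool move_arm, never from a script. Its argument "rows" is a list of rows, each an object with "twist": the turn, a rotation vector about the tool's x, y, z in rad, a list of three; "dp": the shift along the tool's x, y, z in cm, a list of three; "claw": the closure in counts, from 0 (fully open) to 255 (shut). A call has 1 to 8 rows; each row shifts and turns the pose as measured when the row begins, along the tool's axes as they then stand; what a row does not reach is not made up. A row lasts 1/10 s, in which the tool goes at most 50 mm and 8.59 degrees, less where a joint would pass 70% of its speed; a pose out of reach is approached as far as the arm can. A call with a gripper value outside its range is refused whole. The fingers move at their own pace and stop on an object; "force" is the grip in N (left out, the last holds). Time passes only in rows, so rows that do not move let the fingers close. It gives the time, the measured TCP pose, the force and the opening at its end, in the units of the state.
- robot.state(): the state, without advancing time (a new reading comes with each control period).
- robot.camera(name): name is "scene" or "side" or "wrist"; returns (picture, depth): 480x640x3 uint8, red, green, blue; 480x640 float32, m along the optical axis (not along the pixel's ray), 0 where there is no reading.
- robot.camera_model(name): a dict with "intrinsics" (3x3 intrinsics, pixels), "rvec" (rotation vector, rad) and "tvec" (3), from world to camera coordinates, as OpenCV has them. Camera axes: x right, y down, z forward; pixel columns grow to the right and rows downward; lengths in m; the calibration is good to about 2 mm. A picture is of the moment at which its call begins: read the wrist's pose just before it. camera_model takes no time and is no camera call; for the wrist camera it gives the pose at the moment of the call.
- robot.job_done(): hands the job in, once; it reports no verdict.
The state is a dict: "t": time; "q": joint angles; "dq": joint speeds; "tau": joint torques, N m; "eef_pos": TCP position; "tcp_rot": TCP orientation; "contact_force": force on the tool from outside, world axes, zero at the start; "moment": the same for the moment, N m; "width": finger opening in m.
Only numpy, scipy, OpenCV 4.12 (cv2) and the standard library are available. Lean on these libraries where they do the work, as an engineer would, in place of code of your own. Each camera call takes 0.05 s, during which the arm holds its last target. There are 200 camera calls.

TASK

The four tool holders beside the milling machine have been put back in each other's pockets. Move each one to the pocket of its own colour, using the empty white pocket as the free spot on the way and leaving it empty again; each must finish upright and fully seated. Lift and lower them upright with the hand, never drop them or let one tip over, and leave the oil bottle where it stands.

Things in the scene. Friction and masses are not known exactly. Their poses are not given: they have to be found in the camera images.
- grip_red (a point): red tool holder, loose, upright along z, 0.6 kg, 124 mm tall. Point: on its axis in the steel nose, the part to grip: 35 mm diameter, from 28 mm below to 22 mm above the point, red band near the top; 10 mm cutter stub to 34 mm above. Below: red flange, 50 mm diameter, 42 to 28 mm below the point; tapered foot, 32 to 18 mm diameter, ending 90 mm below. Seated, the flange lies on the pocket's top. Topples on bare table
- grip_yellow (a point): yellow tool holder, loose, upright along z, 0.6 kg, 124 mm tall. Point: on its axis in the steel nose, the part to grip: 35 mm diameter, from 28 mm below to 22 mm above the point, yellow band near the top; 10 mm cutter stub to 34 mm above. Below: yellow flange, 50 mm diameter, 42 to 28 mm below the point; tapered foot, 32 to 18 mm diameter, ending 90 mm below. Seated, the flange lies on the pocket's top. Topples on bare table
- grip_blue (a point): blue tool holder, loose, upright along z, 0.6 kg, 124 mm tall. Point: on its axis in the steel nose, the part to grip: 35 mm diameter, from 28 mm below to 22 mm above the point, blue band near the top; 10 mm cutter stub to 34 mm above. Below: blue flange, 50 mm diameter, 42 to 28 mm below the point; tapered foot, 32 to 18 mm diameter, ending 90 mm below. Seated, the flange lies on the pocket's top. Topples on bare table
- grip_green (a point): green tool holder, loose, upright along z, 0.6 kg, 124 mm tall. Point: on its axis in the steel nose, the part to grip: 35 mm diameter, from 28 mm below to 22 mm above the point, green band near the top; 10 mm cutter stub to 34 mm above. Below: green flange, 50 mm diameter, 42 to 28 mm below the point; tapered foot, 32 to 18 mm diameter, ending 90 mm below. Seated, the flange lies on the pocket's top. Topples on bare table
- mouth_red (a point): red pocket, home of the red tool holder: fixed block 84 x 84 mm, 52 mm tall, black with a red top plate and a round hole 38 mm wide, over 47 mm deep. Point: the hole's centre at the top face; z up. Takes any holder, foot down; the foot centres itself if lowered within 8 mm of the hole's centre. A seated holder's point is 42 mm above
- mouth_yellow (a point): yellow pocket, home of the yellow tool holder: fixed block 84 x 84 mm, 52 mm tall, black with a yellow top plate and a round hole 38 mm wide, over 47 mm deep. Point: the hole's centre at the top face; z up. Takes any holder, foot down; the foot centres itself if lowered within 8 mm of the hole's centre. A seated holder's point is 42 mm above
- mouth_blue (a point): blue pocket, home of the blue tool holder: fixed block 84 x 84 mm, 52 mm tall, black with a blue top plate and a round hole 38 mm wide, over 47 mm deep. Point: the hole's centre at the top face; z up. Takes any holder, foot down; the foot centres itself if lowered within 8 mm of the hole's centre. A seated holder's point is 42 mm above
- mouth_green (a point): green pocket, home of the green tool holder: fixed block 84 x 84 mm, 52 mm tall, black with a green top plate and a round hole 38 mm wide, over 47 mm deep. Point: the hole's centre at the top face; z up. Takes any holder, foot down; the foot centres itself if lowered within 8 mm of the hole's centre. A seated holder's point is 42 mm above
- mouth_white (a point): white pocket, the spare pocket, empty at the start and nobody's home: fixed block 84 x 84 mm, 52 mm tall, black with a white top plate and a round hole 38 mm wide, over 47 mm deep. Point: the hole's centre at the top face; z up. Takes any holder, foot down; the foot centres itself if lowered within 8 mm of the hole's centre. A seated holder's point is 42 mm above
- oil: bystander: orange oil bottle with a black cap, 60 mm diameter, 150 mm tall, standing at the left of the pockets; origin at the centre of its underside. An amber jar, a flat red box and a spanner, not listed, lie at the edges of the work, outside the group of pockets
Things that resemble listed ones, but are neither listed nor needed, are in the scene too. Leave any pink look-alike of the part that bears mouth_green alone.

How it is judged:
By the outcome, as a careful person would: the job done as asked, in the order asked, and still so for the second after the job is handed in, with the robot touching nothing.
It also fails if it takes over 120 s, if anything falls off the work surface, if the arm or the gripper's body presses on something with over 40 N, if the wrist force passes 120 N, or if a joint passes its speed limit or range.

## Working session

There is one attempt and no reset: what is moved stays moved. The work goes in short steps, Python scripts to look and compute and a tool call to move; the robot and the scene stay as the last step left them, time stands still between calls to the robot, and variables do not carry over. Pictures are saved under pics/ and viewed, about 12 in all and at most 16, crops included, and the job is handed in when it is done.

Besides the shell and the picture viewer there is one more tool, called after "Request:" by a JSON object that holds its "fn" and its "kwargs". move_arm: Moves the arm, as the interface text tells. Its arguments: {"type":"object","properties":{"rows":{"type":"array","items":{"type":"object","properties":{"twist":{"type":"array","items":{"type":"number"}},"dp":{"type":"array","items":{"type":"number"}},"claw":{"type":"number"}}}},"force":{"type":"number"}},"required":["rows"]}

```bash
mkdir -p pics
cat > h.py <<'E'
import numpy as np, cv2
from cell import robot
def shot(n,f):
    m=robot.camera_model(n); p,d=robot.camera(n); cv2.imwrite(f'pics/{f}.png',p[:,:,::-1]); np.savez(f'pics/{f}.npz',p=p,d=d,K=m['intrinsics'],r=m['rvec'],t=m['tvec']); return p,d,m
def world(f,u,v,z=None):
    """pixel->world: by depth, or on the plane z"""
    a=np.load(f'pics/{f}.npz'); R=cv2.Rodrigues(a['r'])[0]; t=a['t'].reshape(3)
    ray=np.linalg.inv(a['K'])@np.array([u,v,1.]); c=-R.T@t; w=R.T@ray
    s=a['d'][int(round(v)),int(round(u))] if z is None else (z-c[2])/w[2]
    return c+s*w
E
python3 - <<'E'
from h import *
for n in ('scene','side','wrist'):
    p,d,m=shot(n,n+'0'); R=cv2.Rodrigues(np.array(m['rvec']))[0]; print(n,(-R.T@np.array(m['tvec']).reshape(3)).round(3),R[2].round(2),np.array(m['intrinsics'])[0,0])
print(robot.state())
E
```

```text
scene [ 1.243 -0.295  1.114] [-0.53  0.24 -0.81] 484.1340721007374
side [ 0.021 -0.688  0.779] [ 0.46  0.64 -0.61] 535.3012734541766
wrist [0.094 0.595 0.373] [ 0.25 -0.07 -0.97] 414.1378778877659
{'t': 0.15, 'q': array([1.08729225e+00, 1.04537066e-01, 9.66401256e-02, 1.56388345e+00,
       1.21809507e-05, 1.35307691e+00]), 'dq': array([ 1.52891547e-04, -7.49582955e-05,  2.56528950e-03,  3.47115880e-04,
       -7.48370385e-04,  7.35443929e-05]), 'tau': array([ 3.30985313e-03, -5.57355523e+01,  5.04005814e+01,  1.25179655e-02,
       -2.62964859e-04,  5.03353732e-06]), 'eef_pos': array([0.15746463, 0.57867884, 0.19691136]), 'tcp_rot': array([ 0.70074845,  0.09336744,  0.70099554, -0.09401799]), 'contact_force': array([ 0.28256364,  0.20464763, -0.45626189]), 'moment': array([-0.01990878, -0.03321244, -0.03371045]), 'width': 0.08545662862791503}
```

View pics/scene0.png

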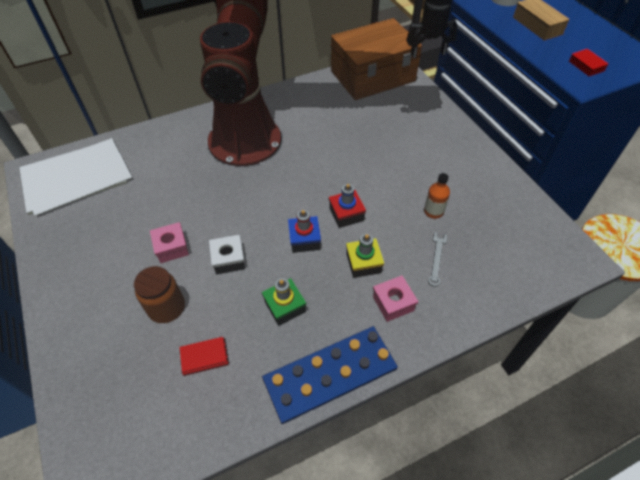

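View pics/side0.png

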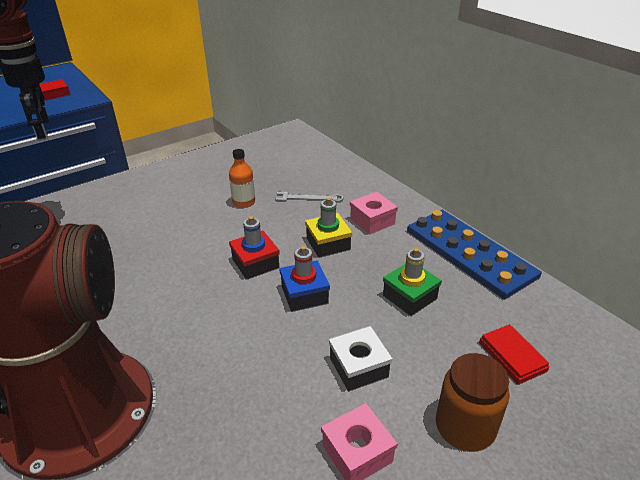

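The scene view shows these pockets: red (348,207) holding blue, blue (304,232) holding red, yellow (364,255) holding green, green (284,298) holding yellow, and white (226,253) empty. The side view agrees: red (254,255), blue (304,280), yellow (328,230), green (412,285), white (360,350).

Look-alikes for the green pocket are the pink blocks at scene (168,242) and (396,297). The red box (204,355) could be taken for the red pocket, and the blue tray (330,372) for the blue one. I choose by the coloured plate with the black body.

Next I measure the poses from both views.

```bash
cat > cloud.py <<'E'
from h import *
def cloud(f):
    a=np.load(f'pics/{f}.npz'); R=cv2.Rodrigues(a['r'])[0]; t=a['t'].reshape(3); d=a['d']
    v,u=np.mgrid[:480,:640]; ray=np.linalg.inv(a['K'])@np.stack([u.ravel(),v.ravel(),np.ones(u.size)])
    P=(ray*d.ravel()).T-t; P=P@R; P[d.ravel()==0]=9
    return P.reshape(480,640,3)
def near(P,c,r): return P[np.hypot(P[...,0]-c[0],P[...,1]-c[1])<r]
E
python3 - <<'E'
from cloud import *
px={'red':((348,207),(254,255)),'blue':((304,232),(304,280)),'yellow':((364,255),(328,230)),'green':((284,298),(412,285)),'white':((226,253),(360,350)),'oil':((437,200),(242,185))}
C=[cloud('scene0'),cloud('side0')]
for n,pp in px.items():
    for k,f in enumerate(('scene0','side0')):
        c=world(f,*pp[k],.055)[:2]
        for _ in range(3):
            Q=near(C[k],c,.065); T=Q[(Q[:,2]>.044)&(Q[:,2]<.06)]
            r=cv2.minAreaRect(T[:,:2].astype(np.float32)*1000) if len(T)>5 else ((0,0),(0,0),0); c=np.array(r[0])/1000
        N=near(C[k],c,.045);N=N[N[:,2]>.09]
        print(n,f,'rect',np.round(r[0],0),np.round(r[1],0),round(r[2]),'zmed',np.median(T[:,2]).round(4) if len(T) else None,'nose n',len(N),(N.mean(0)*1000).round(0) if len(N) else '',N[:,2].max().round(3) if len(N) else '', ((N[:,:2].min(0)+N[:,:2].max(0))*500).round(0) if len(N) else '')
E
```

```text
red scene0 rect [442. 157.] [86. 88.] 84 zmed 0.0525 nose n 168 [448. 153. 112.] 0.134 [444. 157.]
red side0 rect [440. 159.] [90. 86.] 84 zmed 0.053 nose n 285 [437. 152. 110.] 0.132 [440. 157.]
blue scene0 rect [475.   6.] [84. 87.] 71 zmed 0.0522 nose n 175 [480.   4. 112.] 0.13 [474.   6.]
blue side0 rect [472.   8.] [89. 85.] 71 zmed 0.053 nose n 329 [468.   1. 111.] 0.131 [471.   6.]
yellow scene0 rect [619. 120.] [86. 89.] 74 zmed 0.0524 nose n 190 [623. 116. 112.] 0.13 [619. 119.]
yellow side0 rect [616. 121.] [90. 86.] 75 zmed 0.0529 nose n 251 [612. 114. 111.] 0.132 [616. 120.]
green scene0 rect [ 649. -129.] [87. 85.] 4 zmed 0.0524 nose n 206 [ 655. -130.  113.] 0.132 [ 650. -129.]
green side0 rect [ 648. -127.] [89. 88.] 4 zmed 0.0527 nose n 330 [ 642. -133.  111.] 0.132 [ 647. -128.]
white scene0 rect [ 445. -212.] [84. 90.] 77 zmed 0.0522 nose n 0   
white side0 rect [ 444. -209.] [88. 86.] 77 zmed 0.0527 nose n 0   
oil scene0 rect [558. 386.] [61. 32.] 54 zmed 0.0509 nose n 364 [552. 388. 117.] 0.154 [548. 393.]
oil side0 rect [534. 382.] [32. 60.] 59 zmed 0.0523 nose n 444 [538. 386. 117.] 0.154 [541. 389.]
```

```bash
python3 -c "
import cv2
a=cv2.imread('pics/side0.png')[150:400,200:480]
cv2.imwrite('pics/crop1.png',cv2.resize(a,None,fx=2.4,fy=2.4,interpolation=3))"
```

```text
(no output)
```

View pics/crop1.png

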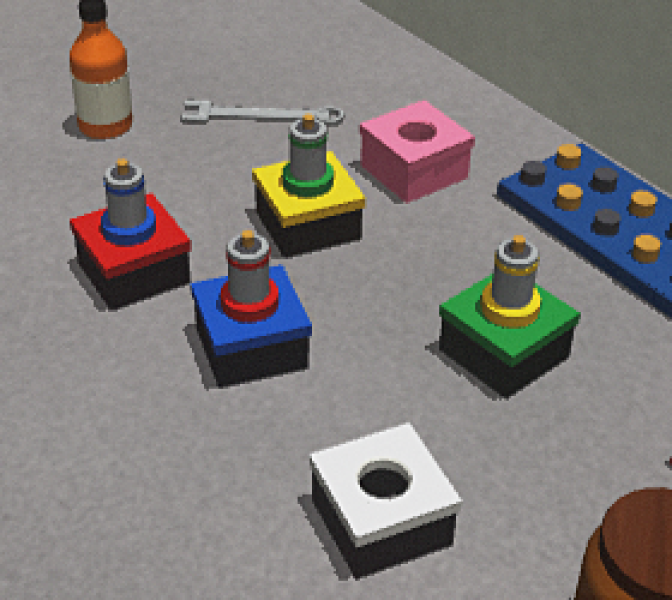

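The crop confirms the assignments: red pocket holds blue, blue holds red, yellow holds green, green holds yellow, white is empty. The green-topped pocket is at crop (510,315), and the pink look-alike is at (415,150). Both views agree within 3 mm, and the plate at z 0.0525 and tip at 0.13 match the text.

There are two swaps: blue/red first, then green/yellow.

```bash
cat > go.py <<'E'
import sys; from h import *
from scipy.spatial.transform import Rotation as Ro
M={'red':(.441,.158),'blue':(.4735,.007),'yellow':(.6175,.1205),'green':(.6485,-.128),'white':(.4445,-.2105)}
s=robot.state(); w=s['tcp_rot']; R=Ro.from_quat(np.r_[w[1:],w[0]]).as_matrix()
print('t',round(s['t'],2),'pos',s['eef_pos'].round(4),'w',round(s['width'],4),'F',s['contact_force'].round(1),'q',s['q'].round(2)); print('axes rows',R.T.round(3).tolist())
D=np.array([[0,0,-1.],[0,1,0],[1,0,0]]).T  # x down, y = +Y, z = +X
print('twist',(Ro.from_matrix(R.T@D).as_rotvec()).round(4))
if len(sys.argv)>2: print('dp cm',(R.T@(np.array([*M[sys.argv[1]],float(sys.argv[2])])-s['eef_pos'])*100).round(2))
E
python3 go.py red .18
```

```text
t 0.15 pos [0.1575 0.5787 0.1969] w 0.0855 F [ 0.3  0.2 -0.5] q [1.09 0.1  0.1  1.56 0.   1.35]
axes rows [[-0.0, -0.001, -1.0], [0.263, 0.965, -0.001], [0.965, -0.263, -0.0]]
twist [-0.2658 -0.0004  0.0009]
dp cm [  1.71 -33.14  38.41]
```

Request:
{"fn": "move_arm", "kwargs": {"rows": [{"twist": [-0.133,0,0],"dp": [0,0,0],"claw": 0},{"twist": [-0.133,0,0],"dp": [0,0,0],"claw": 0},{"twist": [0,0,0],"dp": [0,-3,2],"claw": 0},{"twist": [0,0,0],"dp": [0,-4,2.7],"claw": 0},{"twist": [0,0,0],"dp": [0,-4,2.7],"claw": 0},{"twist": [0,0,0],"dp": [0,-4,2.7],"claw": 0},{"twist": [0,0,0],"dp": [0,-4,2.7],"claw": 0},{"twist": [0,0,0],"dp": [0,-4,2.7],"claw": 0}]}}

```text
t: 0.95
eef_pos: [0.3157, 0.3458, 0.1932]
tcp_rot: [0.706, -0.009, 0.708, 0.006]
contact_force: [0.2, -0.4, 0.5]
width: 0.0853
```

```bash
python3 go.py red .20
```

```text
t 0.95 pos [0.3157 0.3458 0.1932] w 0.0853 F [ 0.2 -0.4  0.5] q [ 0.55 -0.29 -0.29  1.58 -0.    0.53]
axes rows [[-0.003, -0.004, -1.0], [-0.021, 1.0, -0.004], [1.0, 0.021, -0.003]]
twist [ 0.0213 -0.0034  0.0038]
dp cm [ -0.65 -19.04  12.12]
```

Request:
{"fn": "move_arm", "kwargs": {"rows": [{"twist": [0.021,0,0],"dp": [-0.2,-4,2.5],"claw": 0},{"twist": [0,0,0],"dp": [-0.2,-4,2.5],"claw": 0},{"twist": [0,0,0],"dp": [-0.2,-4,2.5],"claw": 0},{"twist": [0,0,0],"dp": [0,-4,2.5],"claw": 0},{"twist": [0,0,0],"dp": [0,-2,1.2],"claw": 0},{"twist": [0,0,0],"dp": [0,-1,0.5],"claw": 0},{"twist": [0,0,0],"dp": [0,0,0],"claw": 0}]}}

```text
t: 1.65
eef_pos: [0.4383, 0.1432, 0.1986]
tcp_rot: [0.706, 0.001, 0.708, -0.004]
contact_force: [-0.3, 0.3, -0.7]
width: 0.0852
```

```bash
python3 -c "
from h import *
shot('wrist','w1')"; python3 go.py red .10
```

```text
t 1.7 pos [0.4379 0.144  0.1986] w 0.0853 F [0.2 0.6 0.6] q [ 0.04 -0.32 -0.29  1.6  -0.    0.04]
axes rows [[-0.003, -0.004, -1.0], [0.007, 1.0, -0.004], [1.0, -0.007, -0.003]]
twist [-0.0066 -0.0032  0.0042]
dp cm [9.85 1.45 0.33]
```

View pics/w1.png

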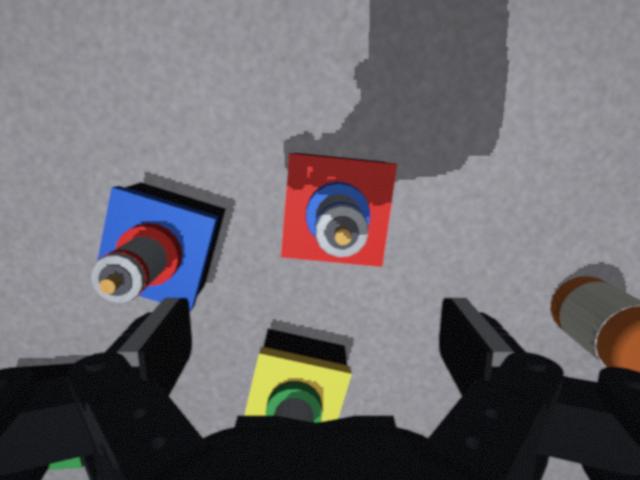

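The wrist view shows the blue holder in the red pocket with its stub at (343,236), and the red holder in the blue pocket with its stub at (108,284). I'll check the stubs against the estimates.

```bash
python3 -c "
from h import *
for p in ((343,236),(108,284)): print(world('w1',*p,.1285).round(4),world('w1',*p).round(4))"
```

```text
[0.4398 0.1595 0.1285] [0.4398 0.1595 0.1283]
[0.4706 0.0101 0.1285] [0.4714 0.009  0.1265]
```

Request:
{"fn": "move_arm", "kwargs": {"rows": [{"twist": [-0.006,-0.003,0.004],"dp": [0,1.4,0.3],"claw": 0},{"twist": [0,0,0],"dp": [0,0,0],"claw": 0}]}}

```text
t: 1.9
eef_pos: [0.4402, 0.161, 0.1986]
tcp_rot: [0.707, -0.0, 0.707, 0.001]
contact_force: [0.3, -0.5, 0.5]
width: 0.0857
```

```bash
python3 go.py red .076
```

```text
t 1.9 pos [0.4402 0.161  0.1986] w 0.0857 F [ 0.3 -0.5  0.5] q [ 0.07 -0.3  -0.28  1.59  0.    0.07]
axes rows [[-0.0, 0.001, -1.0], [-0.002, 1.0, 0.001], [1.0, 0.002, -0.0]]
twist [ 0.0016 -0.0002 -0.0009]
dp cm [12.26 -0.31  0.08]
```

Request:
{"fn": "move_arm", "kwargs": {"rows": [{"dp": [3,-0.2,0],"twist": [0,0,0],"claw": 0},{"dp": [4,0,0],"twist": [0,0,0],"claw": 0},{"dp": [3,0,0],"twist": [0,0,0],"claw": 0},{"dp": [1.5,0,0],"twist": [0,0,0],"claw": 0},{"dp": [0,0,0],"twist": [0,0,0],"claw": 0}]}}

```text
t: 2.4
eef_pos: [0.4383, 0.1664, 0.0809]
tcp_rot: [0.708, -0.004, 0.706, 0.006]
contact_force: [-0.2, 0.7, 0.5]
width: 0.0852
```

```bash
python3 go.py red .076
```

```text
t 2.4 pos [0.4383 0.1664 0.0809] w 0.0852 F [-0.2  0.7  0.5] q [ 0.08 -0.3  -0.49  1.37  0.    0.07]
axes rows [[0.002, 0.002, -1.0], [-0.014, 1.0, 0.002], [1.0, 0.014, 0.002]]
twist [ 0.0143  0.0023 -0.0018]
dp cm [ 0.49 -0.85  0.26]
```

Request:
{"fn": "move_arm", "kwargs": {"rows": [{"dp": [0.4,-0.7,0.2],"twist": [0.014,0.002,-0.002],"claw": 0},{"dp": [0,0,0],"twist": [0,0,0],"claw": 0}]}}

```text
t: 2.6
eef_pos: [0.4403, 0.1605, 0.0779]
tcp_rot: [0.707, -0.001, 0.707, 0.001]
contact_force: [0.3, 0.7, -0.0]
width: 0.0855
```

```bash
python3 go.py red .076
```

```text
t 2.6 pos [0.4403 0.1605 0.0779] w 0.0855 F [ 0.3  0.7 -0. ] q [ 0.07 -0.3  -0.5   1.37 -0.    0.07]
axes rows [[0.001, -0.0, -1.0], [-0.002, 1.0, -0.0], [1.0, 0.002, 0.001]]
twist [0.0022 0.001  0.0003]
dp cm [ 0.19 -0.25  0.07]
```

Within 1–2 mm of the wrist measurement. Closing.

Request:
{"fn": "move_arm", "kwargs": {"rows": [{"dp": [0.1,-0.1,0],"twist": [0,0,0],"claw": 120},{"dp": [0,0,0],"twist": [0,0,0],"claw": 255},{"dp": [0,0,0],"twist": [0,0,0],"claw": 255},{"dp": [0,0,0],"twist": [0,0,0],"claw": 255},{"dp": [0,0,0],"twist": [0,0,0],"claw": 255},{"dp": [0,0,0],"twist": [0,0,0],"claw": 255}], "force": 60}}

```text
t: 3.2
eef_pos: [0.4442, 0.16, 0.0831]
tcp_rot: [0.711, -0.0, 0.704, 0.001]
contact_force: [0.0, -0.3, -5.4]
width: 0.0064
```

```bash
python3 go.py red .21
```

```text
t 3.2 pos [0.4442 0.16   0.0831] w 0.0064 F [ 0.  -0.3 -5.4] q [ 0.07 -0.3  -0.49  1.37  0.    0.07]
axes rows [[0.01, 0.001, -1.0], [-0.002, 1.0, 0.001], [1.0, 0.002, 0.01]]
twist [ 0.002   0.0099 -0.0012]
dp cm [-12.69  -0.19  -0.19]
```

```bash
python3 -c "
from h import *
p,_,_=shot('wrist','w2'); q,_,_=shot('side','s2')
a=cv2.resize(p[150:,160:520],(400,366)); b=cv2.resize(q[130:330,180:380],(366,366),interpolation=2)
cv2.imwrite('pics/c2.png',np.hstack([a,b])[:,:,::-1])"; python3 go.py red .21
```

```text
t 3.3 pos [0.4442 0.16   0.0828] w 0.0064 F [0.  0.8 2.9] q [ 0.07 -0.3  -0.49  1.37  0.    0.07]
axes rows [[0.01, 0.001, -1.0], [-0.002, 1.0, 0.001], [1.0, 0.002, 0.01]]
twist [ 0.002   0.0099 -0.0012]
dp cm [-12.72  -0.19  -0.2 ]
```

View pics/c2.png

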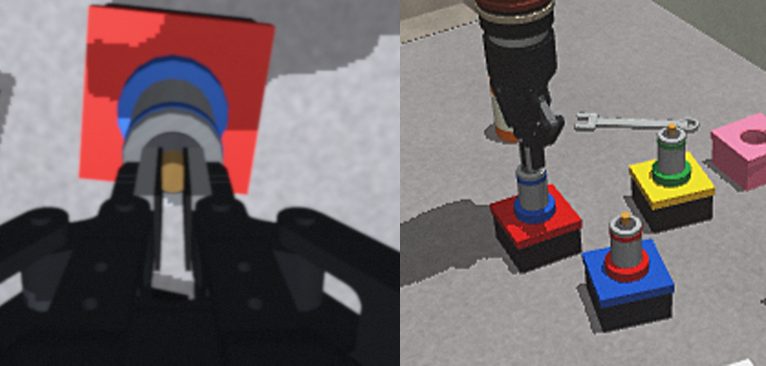

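The fingers closed on the cutter stub, at crop (172,165), so the real tips sit higher than the reported TCP. I'll measure the tips with depth before moving anything.

```bash
python3 - <<'E'
from cloud import *
for f in ('s2','w2'):
    P=cloud(f); p=np.load(f'pics/{f}.npz')['p'].astype(int)
    m=(np.hypot(P[...,0]-.44,P[...,1]-.159)<.06)
    for lo in np.arange(.045,.22,.01):
        k=m&(P[...,2]>=lo)&(P[...,2]<lo+.01)
        if k.sum(): Q=P[k]; print(f,round(lo,3),k.sum(),'x',(Q[:,0].min()*1e3).round(),(Q[:,0].max()*1e3).round(),'y',(Q[:,1].min()*1e3).round(),(Q[:,1].max()*1e3).round(),'rgb',np.median(p[k],0))
E
python3 -c "
from cell import robot;print(robot.state())"
```

```text
s2 0.045 615 x 395.0 486.0 y 111.0 209.0 rgb [128.  33.  31.]
s2 0.055 139 x 398.0 484.0 y 112.0 199.0 rgb [50. 43. 79.]
s2 0.065 149 x 415.0 465.0 y 131.0 180.0 rgb [ 35.  59. 115.]
s2 0.075 56 x 423.0 454.0 y 141.0 165.0 rgb [80.5 79.  78.5]
s2 0.085 62 x 423.0 456.0 y 140.0 166.0 rgb [79.5 80.  79. ]
s2 0.095 58 x 422.0 456.0 y 140.0 165.0 rgb [80.5 80.  79. ]
s2 0.105 66 x 423.0 454.0 y 139.0 170.0 rgb [42.5 54.5 86.5]
s2 0.115 88 x 423.0 458.0 y 140.0 173.0 rgb [86.5 86.  87.5]
s2 0.125 49 x 433.0 450.0 y 141.0 171.0 rgb [36. 34. 36.]
s2 0.135 53 x 432.0 452.0 y 139.0 170.0 rgb [34. 34. 33.]
s2 0.145 44 x 432.0 452.0 y 140.0 169.0 rgb [34.  32.5 33. ]
s2 0.155 35 x 430.0 454.0 y 127.0 185.0 rgb [36. 33. 33.]
s2 0.165 85 x 430.0 456.0 y 119.0 200.0 rgb [33. 31. 33.]
s2 0.175 79 x 427.0 457.0 y 111.0 204.0 rgb [33. 31. 31.]
s2 0.185 121 x 426.0 456.0 y 105.0 213.0 rgb [33. 32. 33.]
s2 0.195 110 x 426.0 456.0 y 99.0 218.0 rgb [34. 32. 32.]
s2 0.205 128 x 424.0 454.0 y 99.0 217.0 rgb [35.  34.  34.5]
s2 0.215 151 x 423.0 452.0 y 102.0 190.0 rgb [34. 34. 34.]
w2 0.045 14514 x 394.0 4
[... 1021 characters left out ...]
 x 422.0 422.0 y 152.0 152.0 rgb [18. 20. 23.]
{'t': 3.3, 'q': array([ 6.73120475e-02, -3.00830688e-01, -4.91470787e-01,  1.37015139e+00,
        5.25781577e-04,  6.53418292e-02]), 'dq': array([-0.00020313,  0.00151577, -0.0011841 ,  0.00058746,  0.00060974,
        0.00089284]), 'tau': array([-9.93487010e-04, -3.42551851e+01,  4.88038659e+01,  3.18323588e-01,
       -6.02499023e-02,  4.50739637e-03]), 'eef_pos': array([0.44424417, 0.16002003, 0.08284958]), 'tcp_rot': array([ 7.10614699e-01, -2.77575887e-04,  7.03580432e-01,  1.11742096e-03]), 'contact_force': array([0.01284795, 0.84576661, 2.92787462]), 'moment': array([ 0.0538738 ,  0.00603226, -0.02760235]), 'width': 0.006417511551169333}
```

The closed tips are at z ≈ 0.117, but the reported TCP is 0.083. The reading is therefore about 34 mm low along the tool, while x and y agree within 2 mm. The holder is still seated. I'll open, then go down using the corrected height, with reported z ≈ 0.042 for a grasp at 0.095.

Request:
{"fn": "move_arm", "kwargs": {"rows": [{"dp": [0,0,0],"twist": [0,0,0],"claw": 0},{"dp": [0,0,0],"twist": [0,0,0],"claw": 0},{"dp": [0,0,0],"twist": [0,0,0],"claw": 0},{"dp": [0,0,0],"twist": [0,0,0],"claw": 0},{"dp": [0,0,0],"twist": [0,0,0],"claw": 0},{"dp": [0,0,0],"twist": [0,0.01,0],"claw": 0}]}}

```text
t: 3.9
eef_pos: [0.4435, 0.1599, 0.0822]
tcp_rot: [0.707, -0.0, 0.708, 0.001]
contact_force: [0.1, 0.5, 0.3]
width: 0.0854
```

```bash
python3 go.py red .044
```

```text
t 3.9 pos [0.4435 0.1599 0.0822] w 0.0854 F [0.1 0.5 0.3] q [ 0.07 -0.29 -0.48  1.38  0.    0.06]
axes rows [[-0.002, 0.001, -1.0], [-0.002, 1.0, 0.001], [1.0, 0.002, -0.002]]
twist [ 0.0019 -0.0017 -0.001 ]
dp cm [ 3.82 -0.2  -0.25]
```

Request:
{"fn": "move_arm", "kwargs": {"rows": [{"dp": [1,-0.1,-0.2],"twist": [0,0,0],"claw": 0},{"dp": [1,0,0],"twist": [0,0,0],"claw": 0},{"dp": [1,0,0],"twist": [0,0,0],"claw": 0},{"dp": [0,0,0],"twist": [0,0,0],"claw": 0}]}}

```text
t: 4.3
eef_pos: [0.441, 0.1587, 0.0487]
tcp_rot: [0.706, -0.0, 0.708, 0.001]
contact_force: [-1.4, -0.0, -0.1]
width: 0.0853
```

```bash
python3 go.py red .044
```

```text
t 4.3 pos [0.441  0.1587 0.0487] w 0.0853 F [-1.4 -0.  -0.1] q [ 0.06 -0.28 -0.53  1.32  0.    0.06]
axes rows [[-0.003, 0.001, -1.0], [-0.002, 1.0, 0.001], [1.0, 0.002, -0.003]]
twist [ 0.0017 -0.0034 -0.0009]
dp cm [ 0.47 -0.07  0.  ]
```

Request:
{"fn": "move_arm", "kwargs": {"rows": [{"dp": [0.5,0,0],"twist": [0,-0.003,0],"claw": 0},{"dp": [0,0,0],"twist": [0,0,0],"claw": 120},{"dp": [0,0,0],"twist": [0,0,0],"claw": 255},{"dp": [0,0,0],"twist": [0,0,0],"claw": 255},{"dp": [0,0,0],"twist": [0,0,0],"claw": 255},{"dp": [0,0,0],"twist": [0,0,0],"claw": 255}], "force": 60}}

```text
t: 4.9
eef_pos: [0.4409, 0.159, 0.0436]
tcp_rot: [0.707, -0.0, 0.707, 0.001]
contact_force: [0.3, -0.2, -4.2]
width: 0.0338
```

```bash
python3 -c "
from h import *
p,_,_=shot('wrist','w3'); q,_,_=shot('side','s3')
a=cv2.resize(p[150:,160:520],(400,366)); b=cv2.resize(q[130:330,180:380],(366,366),interpolation=2)
cv2.imwrite('pics/c3.png',np.hstack([a,b])[:,:,::-1])"; python3 go.py red .20
```

```text
t 5.0 pos [0.4409 0.159  0.0435] w 0.034 F [ 0.3 -0.  -1.2] q [ 0.06 -0.28 -0.55  1.3   0.    0.06]
axes rows [[-0.0, 0.001, -1.0], [-0.002, 1.0, 0.001], [1.0, 0.002, -0.0]]
twist [ 0.002  -0.0001 -0.0013]
dp cm [-1.565e+01 -8.000e-02  1.000e-02]
```

View pics/c3.png

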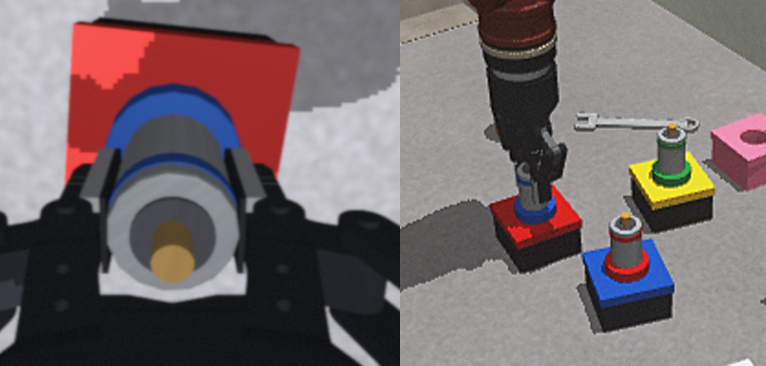

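The pads now hold the nose with 34 mm opening and the stub tip is free, at crop (172,260). Lifting.

Request:
{"fn": "move_arm", "kwargs": {"rows": [{"dp": [-1,0,0],"twist": [0,0,0],"claw": 255},{"dp": [-2,0,0],"twist": [0,0,0],"claw": 255},{"dp": [-3,0,0],"twist": [0,0,0],"claw": 255},{"dp": [-3,0,0],"twist": [0,0,0],"claw": 255},{"dp": [-3,0,0],"twist": [0,0,0],"claw": 255},{"dp": [-2,0,0],"twist": [0,0,0],"claw": 255},{"dp": [0,0,0],"twist": [0,0,0],"claw": 255}]}}

```text
t: 5.7
eef_pos: [0.4371, 0.1581, 0.1873]
tcp_rot: [0.704, -0.001, 0.71, 0.0]
contact_force: [1.4, -0.4, -6.3]
width: 0.0335
```

```bash
python3 go.py white .185
```

```text
t 5.7 pos [0.4371 0.1581 0.1873] w 0.0335 F [ 1.4 -0.4 -6.3] q [ 0.06 -0.3  -0.3   1.58  0.    0.06]
axes rows [[-0.009, -0.0, -1.0], [-0.002, 1.0, -0.0], [1.0, 0.002, -0.009]]
twist [ 0.0016 -0.0091  0.0003]
dp cm [  0.23 -36.86   0.68]
```

Request:
{"fn": "move_arm", "kwargs": {"rows": [{"dp": [0,-2,0.3],"twist": [0,-0.009,0],"claw": 255},{"dp": [0,-3.5,0.3],"twist": [0,0,0],"claw": 255},{"dp": [0,-4,0],"twist": [0,0,0],"claw": 255},{"dp": [0,-4,0],"twist": [0,0,0],"claw": 255},{"dp": [0,-4,0],"twist": [0,0,0],"claw": 255},{"dp": [0,-4,0],"twist": [0,0,0],"claw": 255},{"dp": [0,-4,0],"twist": [0,0,0],"claw": 255},{"dp": [0,-3,0],"twist": [0,0,0],"claw": 255}]}}

```text
t: 6.5
eef_pos: [0.4399, -0.1325, 0.1773]
tcp_rot: [0.704, -0.002, 0.711, 0.005]
contact_force: [0.7, 1.0, -5.7]
width: 0.0338
```

```bash
python3 go.py white .145
```

```text
t 6.5 pos [ 0.4399 -0.1325  0.1773] w 0.0338 F [ 0.7  1.  -5.7] q [-0.58 -0.32 -0.33  1.56 -0.   -0.59]
axes rows [[-0.01, 0.004, -1.0], [-0.01, 1.0, 0.004], [1.0, 0.01, -0.01]]
twist [ 0.0096 -0.0098 -0.0041]
dp cm [ 3.19 -7.82  0.41]
```

Request:
{"fn": "move_arm", "kwargs": {"rows": [{"dp": [0,-3,0.2],"twist": [0.01,-0.01,-0.004],"claw": 255},{"dp": [0,-2.5,0.1],"twist": [0,0,0],"claw": 255},{"dp": [0,-1.5,0],"twist": [0,0,0],"claw": 255},{"dp": [0,0,0],"twist": [0,0,0],"claw": 255}]}}

```text
t: 6.9
eef_pos: [0.4399, -0.2076, 0.171]
tcp_rot: [0.705, 0.004, 0.709, -0.001]
contact_force: [0.1, 0.6, -5.7]
width: 0.0336
```

```bash
python3 go.py white .105
```

```text
t 6.9 pos [ 0.4399 -0.2076  0.171 ] w 0.0336 F [ 0.1  0.6 -5.7] q [-0.71 -0.24 -0.28  1.54 -0.   -0.7 ]
axes rows [[-0.006, 0.004, -1.0], [0.006, 1.0, 0.004], [1.0, -0.006, -0.006]]
twist [-0.0063 -0.0061 -0.0042]
dp cm [ 6.59 -0.31  0.51]
```

Request:
{"fn": "move_arm", "kwargs": {"rows": [{"dp": [2,-0.2,0.4],"twist": [-0.006,-0.006,-0.004],"claw": 255},{"dp": [2,0,0],"twist": [0,0,0],"claw": 255},{"dp": [2,0,0],"twist": [0,0,0],"claw": 255},{"dp": [0,0,0],"twist": [0,0,0],"claw": 255}]}}

```text
t: 7.3
eef_pos: [0.4428, -0.2059, 0.1068]
tcp_rot: [0.706, 0.001, 0.708, 0.002]
contact_force: [-1.8, 0.7, -5.5]
width: 0.0341
```

```bash
python3 go.py white .0435
```

```text
t 7.3 pos [ 0.4428 -0.2059  0.1068] w 0.0341 F [-1.8  0.7 -5.5] q [-0.7  -0.23 -0.39  1.42  0.   -0.71]
axes rows [[-0.003, 0.004, -1.0], [-0.001, 1.0, 0.004], [1.0, 0.001, -0.003]]
twist [ 0.001  -0.0028 -0.0041]
dp cm [ 6.32 -0.49  0.19]
```

Request:
{"fn": "move_arm", "kwargs": {"rows": [{"dp": [0,-0.4,0.2],"twist": [0.001,-0.003,-0.004],"claw": 255},{"dp": [1,0,0],"twist": [0,0,0],"claw": 255},{"dp": [1,0,0],"twist": [0,0,0],"claw": 255},{"dp": [1,0,0],"twist": [0,0,0],"claw": 255},{"dp": [1,0,0],"twist": [0,0,0],"claw": 255}]}}

```text
t: 7.8
eef_pos: [0.4469, -0.2099, 0.0675]
tcp_rot: [0.709, -0.002, 0.706, -0.0]
contact_force: [-1.1, -0.1, -5.6]
width: 0.0342
```

```bash
python3 go.py white .0435
```

```text
t 7.8 pos [ 0.4469 -0.2099  0.0675] w 0.0342 F [-1.1 -0.1 -5.6] q [-0.71 -0.22 -0.45  1.33  0.   -0.71]
axes rows [[0.004, -0.003, -1.0], [-0.002, 1.0, -0.003], [1.0, 0.002, 0.004]]
twist [0.0019 0.004  0.0027]
dp cm [ 2.4  -0.06 -0.25]
```

Request:
{"fn": "move_arm", "kwargs": {"rows": [{"dp": [0.8,0,-0.2],"twist": [0,0.004,0.003],"claw": 255},{"dp": [0.8,0,0],"twist": [0,0,0],"claw": 255},{"dp": [0.4,0,0],"twist": [0,0,0],"claw": 255},{"dp": [0.2,0,0],"twist": [0,0,0],"claw": 255},{"dp": [0,0,0],"twist": [0,0,0],"claw": 255}]}}

```text
t: 8.3
eef_pos: [0.4442, -0.2095, 0.044]
tcp_rot: [0.707, -0.0, 0.708, 0.001]
contact_force: [-0.1, 0.1, -5.6]
width: 0.0336
```

```bash
python3 go.py white .0435
```

```text
t 8.3 pos [ 0.4442 -0.2095  0.044 ] w 0.0336 F [-0.1  0.1 -5.6] q [-0.71 -0.2  -0.48  1.3   0.   -0.71]
axes rows [[-0.001, 0.001, -1.0], [-0.002, 1.0, 0.001], [1.0, 0.002, -0.001]]
twist [ 0.0018 -0.0012 -0.0012]
dp cm [ 0.05 -0.1   0.03]
```

Request:
{"fn": "move_arm", "kwargs": {"rows": [{"dp": [0.1,0,0],"twist": [0,0,0],"claw": 255},{"dp": [0,0,0],"twist": [0,0,0],"claw": 255}]}}

```text
t: 8.5
eef_pos: [0.4447, -0.2099, 0.0436]
tcp_rot: [0.707, -0.0, 0.707, 0.001]
contact_force: [-0.4, 0.3, -6.3]
width: 0.0337
```

Request:
{"fn": "move_arm", "kwargs": {"rows": [{"dp": [0.15,0,0],"twist": [0,0,0],"claw": 255},{"dp": [0.1,0,0],"twist": [0,0,0],"claw": 255}]}}

```text
t: 8.7
eef_pos: [0.4449, -0.2099, 0.0435]
tcp_rot: [0.707, -0.001, 0.707, 0.001]
contact_force: [-5.0, 4.0, 6.2]
width: 0.0337
```

Force has changed from −6 to +6 N at the seated height, so the holder is seated. Releasing and raising.

Request:
{"fn": "move_arm", "kwargs": {"rows": [{"dp": [0,0,0],"twist": [0,0,0],"claw": 0},{"dp": [0,0,0],"twist": [0,0,0],"claw": 0},{"dp": [0,0,0],"twist": [0,0,0],"claw": 0},{"dp": [0,0,0],"twist": [0,0,0],"claw": 0},{"dp": [-2,0,0],"twist": [0,0,0],"claw": 0},{"dp": [-4,0,0],"twist": [0,0,0],"claw": 0},{"dp": [-4,0,0],"twist": [0,0,0],"claw": 0},{"dp": [-1,0,0],"twist": [0,0,0],"claw": 0}]}}

```text
t: 9.5
eef_pos: [0.4446, -0.2099, 0.1558]
tcp_rot: [0.707, -0.001, 0.707, 0.001]
contact_force: [0.4, -0.9, 0.3]
width: 0.0853
```

```bash
python3 - <<'E'
from cloud import *
shot('side','s4'); P=cloud('s4')
for c in ((.4445,-.2105),):
    N=near(P,c,.04); T=N[N[:,2]>.09]; print(T[:,2].max(),((T[:,:2].min(0)+T[:,:2].max(0))/2).round(4));
E
python3 go.py blue .15
```

```text
0.5795843356006228 [ 0.4404 -0.2111]
t 9.55 pos [ 0.4446 -0.21    0.1556] w 0.0853 F [0.7 0.3 1. ] q [-0.71 -0.23 -0.3   1.5   0.   -0.71]
axes rows [[0.0, -0.0, -1.0], [-0.002, 1.0, -0.0], [1.0, 0.002, 0.0]]
twist [0.0016 0.0001 0.    ]
dp cm [ 0.56 21.69  2.92]
```

Request:
{"fn": "move_arm", "kwargs": {"rows": [{"dp": [0,2,0.4],"twist": [0,0,0],"claw": 0},{"dp": [0,4,0.5],"twist": [0,0,0],"claw": 0},{"dp": [0,4,0.5],"twist": [0,0,0],"claw": 0},{"dp": [0,4,0.5],"twist": [0,0,0],"claw": 0},{"dp": [0,4,0.5],"twist": [0,0,0],"claw": 0},{"dp": [0,2.5,0.4],"twist": [0,0,0],"claw": 0},{"dp": [0,0.5,0],"twist": [0,0,0],"claw": 0},{"dp": [0,0,0],"twist": [0,0,0],"claw": 0}]}}

```text
t: 10.35
eef_pos: [0.471, 0.0069, 0.1462]
tcp_rot: [0.705, 0.001, 0.709, 0.0]
contact_force: [-0.8, -0.7, -0.3]
width: 0.0855
```

```bash
python3 go.py blue .0435
```

```text
t 10.35 pos [0.471  0.0069 0.1462] w 0.0855 F [-0.8 -0.7 -0.3] q [-0.26 -0.29 -0.37  1.5   0.   -0.26]
axes rows [[-0.007, 0.002, -1.0], [0.001, 1.0, 0.002], [1.0, -0.001, -0.007]]
twist [-0.0013 -0.0065 -0.002 ]
dp cm [ 1.027e+01 -1.000e-02  3.100e-01]
```

Request:
{"fn": "move_arm", "kwargs": {"rows": [{"dp": [2.5,0,0.2],"twist": [-0.001,-0.006,-0.002],"claw": 0},{"dp": [2.5,0,0],"twist": [0,0,0],"claw": 0},{"dp": [2,0,0],"twist": [0,0,0],"claw": 0},{"dp": [1.5,0,0],"twist": [0,0,0],"claw": 0},{"dp": [0.5,0,0],"twist": [0,0,0],"claw": 0},{"dp": [0,0,0],"twist": [0,0,0],"claw": 0}]}}

```text
t: 10.95
eef_pos: [0.4717, 0.0006, 0.05]
tcp_rot: [0.706, 0.002, 0.708, -0.003]
contact_force: [0.4, 1.1, -0.1]
width: 0.0854
```

```bash
python3 go.py blue .0435
```

```text
t 10.95 pos [0.4717 0.0006 0.05  ] w 0.0854 F [ 0.4  1.1 -0.1] q [-0.28 -0.27 -0.52  1.32 -0.   -0.27]
axes rows [[-0.003, -0.001, -1.0], [0.006, 1.0, -0.001], [1.0, -0.006, -0.003]]
twist [-0.0063 -0.0028  0.0013]
dp cm [0.65 0.64 0.18]
```

Request:
{"fn": "move_arm", "kwargs": {"rows": [{"dp": [0.5,0.6,0.1],"twist": [-0.006,-0.003,0.001],"claw": 0},{"dp": [0.1,0.1,0],"twist": [0,0,0],"claw": 0},{"dp": [0,0,0],"twist": [0,0,0],"claw": 120},{"dp": [0,0,0],"twist": [0,0,0],"claw": 255},{"dp": [0,0,0],"twist": [0,0,0],"claw": 255},{"dp": [0,0,0],"twist": [0,0,0],"claw": 255},{"dp": [0,0,0],"twist": [0,0,0],"claw": 255}], "force": 60}}

```text
t: 11.65
eef_pos: [0.4748, 0.0071, 0.0466]
tcp_rot: [0.709, -0.0, 0.705, -0.001]
contact_force: [-0.2, 0.1, -3.6]
width: 0.0334
```

```bash
python3 go.py red .18
```

```text
t 11.65 pos [0.4748 0.0071 0.0466] w 0.0334 F [-0.2  0.1 -3.6] q [-0.26 -0.27 -0.53  1.3   0.   -0.26]
axes rows [[0.005, -0.001, -1.0], [0.0, 1.0, -0.001], [1.0, -0.0, 0.005]]
twist [-0.0004  0.0046  0.0012]
dp cm [-13.38  15.08  -3.32]
```

Gripped at reported z 0.0466. The red pocket is empty and the way is clear, so a 7–8 cm lift is enough.

Request:
{"fn": "move_arm", "kwargs": {"rows": [{"dp": [-1,0,0],"twist": [0,0,0],"claw": 255},{"dp": [-2,0,0],"twist": [0,0,0],"claw": 255},{"dp": [-2.5,0,0],"twist": [0,0,0],"claw": 255},{"dp": [-2,0,0],"twist": [0,0,0],"claw": 255},{"dp": [0,2,-0.5],"twist": [0,0,0],"claw": 255},{"dp": [0,3,-0.7],"twist": [0,0,0],"claw": 255},{"dp": [0,3,-0.7],"twist": [0,0,0],"claw": 255},{"dp": [0,3,-0.7],"twist": [0,0,0],"claw": 255}]}}

```text
t: 12.45
eef_pos: [0.4459, 0.1175, 0.1253]
tcp_rot: [0.707, 0.002, 0.707, -0.003]
contact_force: [0.9, 0.3, -4.8]
width: 0.0338
```

```bash
python3 go.py red .115
```

```text
t 12.45 pos [0.4459 0.1175 0.1253] w 0.0338 F [ 0.9  0.3 -4.8] q [-0.03 -0.33 -0.44  1.46 -0.   -0.02]
axes rows [[-0.001, -0.001, -1.0], [0.007, 1.0, -0.001], [1.0, -0.007, -0.001]]
twist [-0.0074 -0.0008  0.0012]
dp cm [ 1.03  4.05 -0.52]
```

Request:
{"fn": "move_arm", "kwargs": {"rows": [{"dp": [0,2.5,-0.3],"twist": [-0.007,0,0.001],"claw": 255},{"dp": [0,1.4,-0.1],"twist": [0,0,0],"claw": 255},{"dp": [0.5,0,0],"twist": [0,0,0],"claw": 255},{"dp": [0,0,0],"twist": [0,0,0],"claw": 255}]}}

```text
t: 12.85
eef_pos: [0.4395, 0.1609, 0.1208]
tcp_rot: [0.706, -0.002, 0.708, 0.002]
contact_force: [0.1, -0.5, -5.5]
width: 0.0334
```

```bash
python3 go.py red .0466
```

```text
t 12.85 pos [0.4395 0.1609 0.1208] w 0.0334 F [ 0.1 -0.5 -5.5] q [ 0.07 -0.3  -0.43  1.45  0.    0.07]
axes rows [[-0.003, -0.0, -1.0], [-0.005, 1.0, -0.0], [1.0, 0.005, -0.003]]
twist [ 0.0047 -0.0029  0.    ]
dp cm [ 7.42 -0.29  0.17]
```

Request:
{"fn": "move_arm", "kwargs": {"rows": [{"dp": [1.5,-0.2,0.1],"twist": [0.005,-0.003,0],"claw": 255},{"dp": [1,0,0],"twist": [0,0,0],"claw": 255},{"dp": [0,0,0],"twist": [0,0,0],"claw": 255}]}}

```text
t: 13.15
eef_pos: [0.4404, 0.1568, 0.0931]
tcp_rot: [0.707, 0.001, 0.707, -0.001]
contact_force: [-0.1, 0.3, -4.5]
width: 0.0336
```

```bash
python3 go.py red .0466
```

```text
t 13.15 pos [0.4404 0.1568 0.0931] w 0.0336 F [-0.1  0.3 -4.5] q [ 0.06 -0.3  -0.47  1.4  -0.    0.06]
axes rows [[-0.001, -0.001, -1.0], [0.003, 1.0, -0.001], [1.0, -0.003, -0.001]]
twist [-0.003  -0.0007  0.0007]
dp cm [4.65 0.12 0.06]
```

Request:
{"fn": "move_arm", "kwargs": {"rows": [{"dp": [1,0.1,0],"twist": [-0.003,-0.001,0],"claw": 255},{"dp": [1,0,0],"twist": [0,0,0],"claw": 255},{"dp": [1,0,0],"twist": [0,0,0],"claw": 255},{"dp": [0.8,0,0],"twist": [0,0,0],"claw": 255},{"dp": [0.3,0,0],"twist": [0,0,0],"claw": 255},{"dp": [0,0,0],"twist": [0,0,0],"claw": 255}]}}

```text
t: 13.75
eef_pos: [0.4404, 0.1571, 0.0477]
tcp_rot: [0.707, 0.0, 0.707, -0.001]
contact_force: [0.7, 0.4, -4.3]
width: 0.034
```

```bash
python3 go.py red .0466
```

```text
t 13.75 pos [0.4404 0.1571 0.0477] w 0.034 F [ 0.7  0.4 -4.3] q [ 0.06 -0.28 -0.54  1.31 -0.    0.06]
axes rows [[-0.0, -0.0, -1.0], [0.001, 1.0, -0.0], [1.0, -0.001, -0.0]]
twist [-0.0015 -0.0001  0.0002]
dp cm [0.11 0.09 0.06]
```

Request:
{"fn": "move_arm", "kwargs": {"rows": [{"dp": [0.15,0.05,0],"twist": [0,0,0],"claw": 255},{"dp": [0.1,0,0],"twist": [0,0,0],"claw": 255},{"dp": [0.1,0,0],"twist": [0,0,0],"claw": 255}]}}

```text
t: 14.05
eef_pos: [0.4407, 0.1576, 0.0466]
tcp_rot: [0.707, 0.0, 0.707, -0.001]
contact_force: [-5.5, -0.0, 4.1]
width: 0.0334
```

Contact reached at the expected height. Releasing, rising, and heading for white.

Request:
{"fn": "move_arm", "kwargs": {"rows": [{"dp": [0,0,0],"twist": [0,0,0],"claw": 0},{"dp": [0,0,0],"twist": [0,0,0],"claw": 0},{"dp": [0,0,0],"twist": [0,0,0],"claw": 0},{"dp": [0,0,0],"twist": [0,0,0],"claw": 0},{"dp": [-2,0,0],"twist": [0,0,0],"claw": 0},{"dp": [-4,0,0],"twist": [0,0,0],"claw": 0},{"dp": [-4,0,0],"twist": [0,0,0],"claw": 0},{"dp": [-1,0,0],"twist": [0,0,0],"claw": 0}]}}

```text
t: 14.85
eef_pos: [0.4405, 0.1576, 0.1603]
tcp_rot: [0.708, 0.0, 0.707, -0.001]
contact_force: [0.3, 0.1, -0.3]
width: 0.0855
```

Request:
{"fn": "move_arm", "kwargs": {"rows": [{"dp": [0,-2,0],"twist": [0,0,0],"claw": 0},{"dp": [0,-4,0],"twist": [0,0,0],"claw": 0},{"dp": [0,-4.5,0],"twist": [0,0,0],"claw": 0},{"dp": [0,-4.5,0],"twist": [0,0,0],"claw": 0},{"dp": [0,-4.5,0],"twist": [0,0,0],"claw": 0},{"dp": [0,-4.5,0],"twist": [0,0,0],"claw": 0},{"dp": [0,-4,0],"twist": [0,0,0],"claw": 0},{"dp": [0,-3,0],"twist": [0,0,0],"claw": 0}]}}

```text
t: 15.65
eef_pos: [0.4422, -0.1605, 0.1609]
tcp_rot: [0.71, -0.003, 0.704, 0.002]
contact_force: [0.8, 0.1, -0.3]
width: 0.0853
```

```bash
python3 go.py white .13
```

```text
t 15.65 pos [ 0.4422 -0.1605  0.1609] w 0.0853 F [ 0.8  0.1 -0.3] q [-0.63 -0.31 -0.36  1.52  0.   -0.64]
axes rows [[0.007, -0.001, -1.0], [-0.007, 1.0, -0.001], [1.0, 0.007, 0.007]]
twist [0.0068 0.0075 0.0008]
dp cm [ 3.1  -5.    0.17]
```

Request:
{"fn": "move_arm", "kwargs": {"rows": [{"dp": [0,-3,0.1],"twist": [0.007,0.007,0.001],"claw": 0},{"dp": [0,-1.7,0],"twist": [0,0,0],"claw": 0},{"dp": [1,0,0],"twist": [0,0,0],"claw": 0},{"dp": [2,0,0],"twist": [0,0,0],"claw": 0},{"dp": [0,0,0],"twist": [0,0,0],"claw": 0}]}}

```text
t: 16.15
eef_pos: [0.4418, -0.2127, 0.1265]
tcp_rot: [0.707, 0.003, 0.708, -0.002]
contact_force: [-0.4, -0.0, 0.2]
width: 0.0852
```

```bash
python3 go.py white .0435
```

```text
t 16.15 pos [ 0.4418 -0.2127  0.1265] w 0.0852 F [-0.4 -0.   0.2] q [-0.72 -0.23 -0.36  1.45  0.   -0.71]
axes rows [[-0.002, 0.002, -1.0], [0.007, 1.0, 0.002], [1.0, -0.007, -0.002]]
twist [-0.0071 -0.0017 -0.0016]
dp cm [8.3  0.21 0.28]
```

Request:
{"fn": "move_arm", "kwargs": {"rows": [{"dp": [2,0.1,0.2],"twist": [-0.007,-0.002,-0.002],"claw": 0},{"dp": [2,0,0],"twist": [0,0,0],"claw": 0},{"dp": [2,0,0],"twist": [0,0,0],"claw": 0},{"dp": [1,0,0],"twist": [0,0,0],"claw": 0},{"dp": [0,0,0],"twist": [0,0,0],"claw": 0}]}}

```text
t: 16.65
eef_pos: [0.4445, -0.2079, 0.0553]
tcp_rot: [0.708, -0.001, 0.707, 0.001]
contact_force: [-0.3, 0.9, 0.9]
width: 0.0853
```

```bash
python3 go.py white .0435
```

```text
t 16.65 pos [ 0.4445 -0.2079  0.0553] w 0.0853 F [-0.3  0.9  0.9] q [-0.71 -0.21 -0.47  1.32  0.   -0.71]
axes rows [[0.001, -0.0, -1.0], [-0.004, 1.0, -0.0], [1.0, 0.004, 0.001]]
twist [0.004  0.0012 0.0001]
dp cm [ 1.18 -0.26  0.  ]
```

Request:
{"fn": "move_arm", "kwargs": {"rows": [{"dp": [0.9,-0.2,0],"twist": [0.004,0.001,0],"claw": 0},{"dp": [0.2,0,0],"twist": [0,0,0],"claw": 0},{"dp": [0,0,0],"twist": [0,0,0],"claw": 120},{"dp": [0,0,0],"twist": [0,0,0],"claw": 255},{"dp": [0,0,0],"twist": [0,0,0],"claw": 255},{"dp": [0,0,0],"twist": [0,0,0],"claw": 255},{"dp": [0,0,0],"twist": [0,0,0],"claw": 255}], "force": 60}}

```text
t: 17.35
eef_pos: [0.4462, -0.2107, 0.0471]
tcp_rot: [0.708, -0.001, 0.706, -0.001]
contact_force: [-0.0, -1.1, -3.8]
width: 0.0338
```

Request:
{"fn": "move_arm", "kwargs": {"rows": [{"dp": [-1,0,0],"twist": [0,0,0],"claw": 255},{"dp": [-2,0,0],"twist": [0,0,0],"claw": 255},{"dp": [-2.5,0,0],"twist": [0,0,0],"claw": 255},{"dp": [-2.5,0,0],"twist": [0,0,0],"claw": 255},{"dp": [0,2,0.3],"twist": [0,0,0],"claw": 255},{"dp": [0,4,0.6],"twist": [0,0,0],"claw": 255},{"dp": [0,4,0.6],"twist": [0,0,0],"claw": 255},{"dp": [0,4,0.6],"twist": [0,0,0],"claw": 255}]}}

```text
t: 18.15
eef_pos: [0.4645, -0.0693, 0.1301]
tcp_rot: [0.706, 0.003, 0.708, -0.003]
contact_force: [0.5, -0.3, -7.0]
width: 0.0338
```

```bash
python3 go.py blue .12
```

```text
t 18.15 pos [ 0.4645 -0.0693  0.1301] w 0.0338 F [ 0.5 -0.3 -7. ] q [-0.43 -0.3  -0.41  1.47 -0.   -0.42]
axes rows [[-0.002, 0.0, -1.0], [0.009, 1.0, 0.0], [1.0, -0.009, -0.002]]
twist [-0.0086 -0.0022 -0.0002]
dp cm [1.01 7.64 0.84]
```

Request:
{"fn": "move_arm", "kwargs": {"rows": [{"dp": [0,3.5,0.4],"twist": [-0.009,-0.002,0],"claw": 255},{"dp": [0,2.7,0.3],"twist": [0,0,0],"claw": 255},{"dp": [0,1.3,0.1],"twist": [0,0,0],"claw": 255},{"dp": [1,0,0],"twist": [0,0,0],"claw": 255},{"dp": [0,0,0],"twist": [0,0,0],"claw": 255}]}}

```text
t: 18.65
eef_pos: [0.4711, 0.0137, 0.12]
tcp_rot: [0.706, -0.002, 0.708, 0.003]
contact_force: [-1.7, -0.3, -6.0]
width: 0.0333
```

```bash
python3 go.py blue .047
```

```text
t 18.65 pos [0.4711 0.0137 0.12  ] w 0.0333 F [-1.7 -0.3 -6. ] q [-0.25 -0.29 -0.42  1.45  0.   -0.26]
axes rows [[-0.003, 0.002, -1.0], [-0.007, 1.0, 0.002], [1.0, 0.007, -0.003]]
twist [ 0.0071 -0.0027 -0.0019]
dp cm [ 7.3  -0.69  0.25]
```

Request:
{"fn": "move_arm", "kwargs": {"rows": [{"dp": [1,-0.5,0.2],"twist": [0.007,-0.003,-0.002],"claw": 255},{"dp": [1.3,0,0],"twist": [0,0,0],"claw": 255},{"dp": [0,0,0],"twist": [0,0,0],"claw": 255}]}}

```text
t: 18.95
eef_pos: [0.4727, 0.0063, 0.0944]
tcp_rot: [0.707, 0.001, 0.707, -0.001]
contact_force: [-0.9, 0.0, -6.3]
width: 0.0339
```

```bash
python3 go.py blue .047
```

```text
t 18.95 pos [0.4727 0.0063 0.0944] w 0.0339 F [-0.9  0.  -6.3] q [-0.26 -0.29 -0.46  1.4  -0.   -0.26]
axes rows [[-0.001, -0.001, -1.0], [0.003, 1.0, -0.001], [1.0, -0.003, -0.001]]
twist [-0.0033 -0.0008  0.0007]
dp cm [4.74 0.08 0.08]
```

Request:
{"fn": "move_arm", "kwargs": {"rows": [{"dp": [1,0.1,0.05],"twist": [-0.003,0,0],"claw": 255},{"dp": [1,0,0],"twist": [0,0,0],"claw": 255},{"dp": [1,0,0],"twist": [0,0,0],"claw": 255},{"dp": [0.8,0,0],"twist": [0,0,0],"claw": 255},{"dp": [0.4,0,0],"twist": [0,0,0],"claw": 255},{"dp": [0.1,0,0],"twist": [0,0,0],"claw": 255},{"dp": [0.1,0,0],"twist": [0,0,0],"claw": 255}]}}

```text
t: 19.65
eef_pos: [0.4727, 0.0063, 0.0471]
tcp_rot: [0.707, 0.0, 0.708, -0.001]
contact_force: [-7.3, 1.0, 11.6]
width: 0.0338
```

```bash
python3 go.py blue .047
```

```text
t 19.65 pos [0.4727 0.0063 0.0471] w 0.0338 F [-7.3  1.  11.6] q [-0.26 -0.26 -0.53  1.31 -0.   -0.26]
axes rows [[-0.002, -0.001, -1.0], [0.002, 1.0, -0.001], [1.0, -0.002, -0.002]]
twist [-0.0019 -0.0017  0.0007]
dp cm [0.01 0.07 0.08]
```

Seated, with contact at 0.047. Releasing and going toward the yellow pocket, which holds the green holder.

Request:
{"fn": "move_arm", "kwargs": {"rows": [{"dp": [0,0,0],"twist": [0,0,0],"claw": 0},{"dp": [0,0,0],"twist": [0,0,0],"claw": 0},{"dp": [0,0,0],"twist": [0,0,0],"claw": 0},{"dp": [0,0,0],"twist": [0,0,0],"claw": 0},{"dp": [-2,0,0],"twist": [0,0,0],"claw": 0},{"dp": [-4,0,0],"twist": [0,0,0],"claw": 0},{"dp": [-4,0,0],"twist": [0,0,0],"claw": 0},{"dp": [-1,0,0],"twist": [0,0,0],"claw": 0}]}}

```text
t: 20.45
eef_pos: [0.4738, 0.0062, 0.162]
tcp_rot: [0.708, 0.0, 0.706, -0.001]
contact_force: [0.3, -0.0, 0.1]
width: 0.0851
```

Request:
{"fn": "move_arm", "kwargs": {"rows": [{"dp": [0,1.5,2],"twist": [0,0,0],"claw": 0},{"dp": [0,2.5,3],"twist": [0,0,0],"claw": 0},{"dp": [0,2.5,3],"twist": [0,0,0],"claw": 0},{"dp": [0,2,3],"twist": [0,0,0],"claw": 0},{"dp": [0,1,1.5],"twist": [0,0,0],"claw": 0},{"dp": [0,0,0],"twist": [0,0,0],"claw": 0}]}}

```text
t: 21.05
eef_pos: [0.6061, 0.1038, 0.1635]
tcp_rot: [0.71, 0.0, 0.704, -0.003]
contact_force: [0.7, 0.3, 0.8]
width: 0.0859
```

```bash
python3 -c "
from h import *
shot('wrist','w5')"; python3 go.py yellow .045
```

```text
t 21.1 pos [0.6052 0.1033 0.1634] w 0.0856 F [-0.7 -0.6 -0.8] q [-0.04  0.13  0.07  1.5  -0.   -0.04]
axes rows [[0.007, -0.003, -1.0], [0.004, 1.0, -0.003], [1.0, -0.004, 0.007]]
twist [-0.0043  0.0072  0.0032]
dp cm [11.85  1.76  1.14]
```

View pics/w5.png

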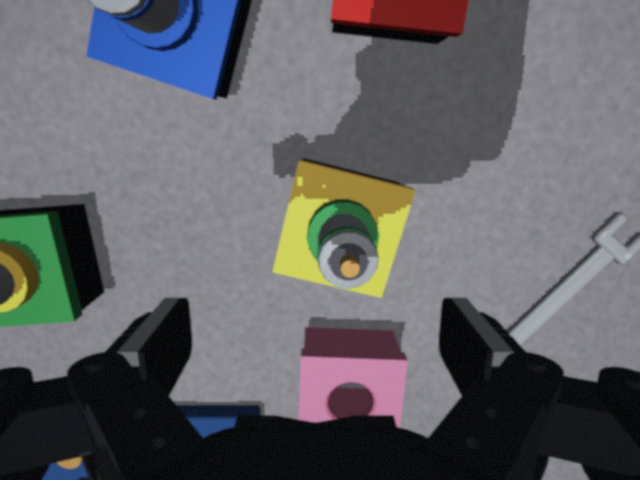

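The green holder stands in the yellow pocket, with its stub at (349,267), and blue is seated in the blue pocket at the top left. The pink block at (352,400) is clear of the jaws.

```bash
python3 -c "
from h import *
print(world('w5',349,267,.1285).round(4),world('w5',349,267).round(4))"
```

```text
[0.6158 0.1214 0.1285] [0.6157 0.1214 0.1287]
```

Request:
{"fn": "move_arm", "kwargs": {"rows": [{"dp": [0,1.5,1],"twist": [-0.004,0.007,0.003],"claw": 0},{"dp": [2,0,0],"twist": [0,0,0],"claw": 0},{"dp": [2,0,0],"twist": [0,0,0],"claw": 0},{"dp": [0,0,0],"twist": [0,0,0],"claw": 0}]}}

```text
t: 21.5
eef_pos: [0.6135, 0.1166, 0.1223]
tcp_rot: [0.707, 0.0, 0.707, -0.001]
contact_force: [-0.1, 0.3, -1.2]
width: 0.0854
```

```bash
python3 go.py yellow .045
```

```text
t 21.5 pos [0.6135 0.1166 0.1223] w 0.0854 F [-0.1  0.3 -1.2] q [-0.02  0.18  0.04  1.43 -0.   -0.02]
axes rows [[-0.001, -0.001, -1.0], [0.002, 1.0, -0.001], [1.0, -0.002, -0.001]]
twist [-0.0016 -0.0009  0.0008]
dp cm [7.73 0.4  0.41]
```

Request:
{"fn": "move_arm", "kwargs": {"rows": [{"dp": [1.5,0.4,0.3],"twist": [-0.002,-0.001,0],"claw": 0},{"dp": [2,0,0],"twist": [0,0,0],"claw": 0},{"dp": [2,0,0],"twist": [0,0,0],"claw": 0},{"dp": [1,0,0],"twist": [0,0,0],"claw": 0},{"dp": [0,0,0],"twist": [0,0,0],"claw": 0}]}}

```text
t: 22.0
eef_pos: [0.6169, 0.1195, 0.0567]
tcp_rot: [0.708, 0.0, 0.706, -0.001]
contact_force: [0.7, 1.0, -0.3]
width: 0.0853
```

```bash
python3 go.py yellow .045
```

```text
t 22.0 pos [0.6169 0.1195 0.0567] w 0.0853 F [ 0.7  1.  -0.3] q [-0.02  0.21 -0.05  1.31 -0.   -0.01]
axes rows [[0.004, -0.001, -1.0], [0.001, 1.0, -0.001], [1.0, -0.001, 0.004]]
twist [-0.0011  0.0037  0.001 ]
dp cm [1.17 0.1  0.05]
```

Request:
{"fn": "move_arm", "kwargs": {"rows": [{"dp": [0.9,0.1,-0.05],"twist": [-0.001,0.004,0.001],"claw": 0},{"dp": [0.2,0,0],"twist": [0,0,0],"claw": 0},{"dp": [0,0,0],"twist": [0,0,0],"claw": 120},{"dp": [0,0,0],"twist": [0,0,0],"claw": 255},{"dp": [0,0,0],"twist": [0,0,0],"claw": 255},{"dp": [0,0,0],"twist": [0,0,0],"claw": 255},{"dp": [0,0,0],"twist": [0,0,0],"claw": 255}], "force": 60}}

```text
t: 22.7
eef_pos: [0.6185, 0.1207, 0.0486]
tcp_rot: [0.709, 0.0, 0.706, 0.0]
contact_force: [-0.1, -0.6, -4.4]
width: 0.0333
```

Request:
{"fn": "move_arm", "kwargs": {"rows": [{"dp": [-1,0,0],"twist": [0,0,0],"claw": 255},{"dp": [-2,0,0],"twist": [0,0,0],"claw": 255},{"dp": [-3,0,0],"twist": [0,0,0],"claw": 255},{"dp": [-3,0,0],"twist": [0,0,0],"claw": 255},{"dp": [-3,0,0],"twist": [0,0,0],"claw": 255},{"dp": [-2,0,0],"twist": [0,0,0],"claw": 255},{"dp": [0,0,0],"twist": [0,0,0],"claw": 255}]}}

```text
t: 23.4
eef_pos: [0.6143, 0.1202, 0.192]
tcp_rot: [0.705, -0.0, 0.709, -0.0]
contact_force: [1.1, 0.3, -4.7]
width: 0.0335
```

```bash
python3 go.py white .18
```

```text
t 23.4 pos [0.6143 0.1202 0.192 ] w 0.0335 F [ 1.1  0.3 -4.7] q [-0.02  0.19  0.18  1.57 -0.   -0.01]
axes rows [[-0.005, -0.001, -1.0], [0.0, 1.0, -0.001], [1.0, -0.0, -0.005]]
twist [-0.0003 -0.0051  0.0006]
dp cm [  1.31 -33.07 -16.96]
```

Request:
{"fn": "move_arm", "kwargs": {"rows": [{"dp": [0,-2,-1],"twist": [0,-0.005,0.001],"claw": 255},{"dp": [0,-3.5,-1.8],"twist": [0,0,0],"claw": 255},{"dp": [0,-3.8,-2],"twist": [0,0,0],"claw": 255},{"dp": [0,-3.8,-2],"twist": [0,0,0],"claw": 255},{"dp": [0,-3.8,-2],"twist": [0,0,0],"claw": 255},{"dp": [0,-3.8,-2],"twist": [0,0,0],"claw": 255},{"dp": [0,-3.8,-2],"twist": [0,0,0],"claw": 255},{"dp": [0,-3,-1.5],"twist": [0,0,0],"claw": 255}]}}

```text
t: 24.2
eef_pos: [0.4638, -0.159, 0.1813]
tcp_rot: [0.704, -0.001, 0.71, 0.004]
contact_force: [0.3, -0.3, -4.2]
width: 0.0338
```

```bash
python3 go.py white .14
```

```text
t 24.2 pos [ 0.4638 -0.159   0.1813] w 0.0338 F [ 0.3 -0.3 -4.2] q [-0.6  -0.22 -0.24  1.56 -0.   -0.6 ]
axes rows [[-0.01, 0.004, -1.0], [-0.008, 1.0, 0.004], [1.0, 0.008, -0.01]]
twist [ 0.0076 -0.0096 -0.0043]
dp cm [ 4.13 -5.15 -1.93]
```

Request:
{"fn": "move_arm", "kwargs": {"rows": [{"dp": [0,-3,-1],"twist": [0.008,-0.009,-0.004],"claw": 255},{"dp": [1,-1.5,-0.5],"twist": [0,0,0],"claw": 255},{"dp": [2,0,0],"twist": [0,0,0],"claw": 255},{"dp": [2,0,0],"twist": [0,0,0],"claw": 255},{"dp": [1,0,0],"twist": [0,0,0],"claw": 255},{"dp": [0,0,0],"twist": [0,0,0],"claw": 255}]}}

```text
t: 24.8
eef_pos: [0.4422, -0.2086, 0.1123]
tcp_rot: [0.705, 0.004, 0.71, -0.002]
contact_force: [-0.2, 0.5, -4.9]
width: 0.0337
```

```bash
python3 go.py white .0486
```

```text
t 24.8 pos [ 0.4422 -0.2086  0.1123] w 0.0337 F [-0.2  0.5 -4.9] q [-0.71 -0.23 -0.38  1.43 -0.   -0.7 ]
axes rows [[-0.007, 0.004, -1.0], [0.009, 1.0, 0.004], [1.0, -0.009, -0.007]]
twist [-0.009  -0.0073 -0.0037]
dp cm [ 6.36 -0.21  0.28]
```

Request:
{"fn": "move_arm", "kwargs": {"rows": [{"dp": [0.5,-0.15,0.2],"twist": [-0.009,-0.007,-0.004],"claw": 255},{"dp": [1,0,0],"twist": [0,0,0],"claw": 255},{"dp": [0,0,0],"twist": [0,0,0],"claw": 255}]}}

```text
t: 25.1
eef_pos: [0.4447, -0.2099, 0.0969]
tcp_rot: [0.707, -0.001, 0.707, 0.0]
contact_force: [-1.3, 0.1, -4.0]
width: 0.0337
```

```bash
python3 go.py white .0486
```

```text
t 25.1 pos [ 0.4447 -0.2099  0.0969] w 0.0337 F [-1.3  0.1 -4. ] q [-0.71 -0.23 -0.4   1.39 -0.   -0.71]
axes rows [[0.001, -0.001, -1.0], [-0.002, 1.0, -0.001], [1.0, 0.002, 0.001]]
twist [0.0019 0.0009 0.0011]
dp cm [ 4.83 -0.05 -0.03]
```

Request:
{"fn": "move_arm", "kwargs": {"rows": [{"dp": [1,0,0],"twist": [0.002,0,0],"claw": 255},{"dp": [1,0,0],"twist": [0,0,0],"claw": 255},{"dp": [1,0,0],"twist": [0,0,0],"claw": 255},{"dp": [0.8,0,0],"twist": [0,0,0],"claw": 255},{"dp": [0.5,0,0],"twist": [0,0,0],"claw": 255},{"dp": [0.1,0,0],"twist": [0,0,0],"claw": 255},{"dp": [0.1,0,0],"twist": [0,0,0],"claw": 255}]}}

```text
t: 25.8
eef_pos: [0.4452, -0.2099, 0.0485]
tcp_rot: [0.708, -0.001, 0.707, -0.0]
contact_force: [-4.7, 3.1, 12.3]
width: 0.0338
```

Seated. Releasing, then to the green pocket (yellow holder) at (0.6485, −0.128).

Request:
{"fn": "move_arm", "kwargs": {"rows": [{"dp": [0,0,0],"twist": [0,0,0],"claw": 0},{"dp": [0,0,0],"twist": [0,0,0],"claw": 0},{"dp": [0,0,0],"twist": [0,0,0],"claw": 0},{"dp": [0,0,0],"twist": [0,0,0],"claw": 0},{"dp": [-2,0,0],"twist": [0,0,0],"claw": 0},{"dp": [-4,0,0],"twist": [0,0,0],"claw": 0},{"dp": [-4,0,0],"twist": [0,0,0],"claw": 0},{"dp": [-1,0,0],"twist": [0,0,0],"claw": 0}]}}

```text
t: 26.6
eef_pos: [0.4455, -0.2102, 0.1639]
tcp_rot: [0.708, -0.001, 0.706, -0.001]
contact_force: [0.5, -0.7, -0.8]
width: 0.0857
```

Request:
{"fn": "move_arm", "kwargs": {"rows": [{"dp": [0,1,2],"twist": [0,0,0],"claw": 0},{"dp": [0,1.5,4],"twist": [0,0,0],"claw": 0},{"dp": [0,1.5,4],"twist": [0,0,0],"claw": 0},{"dp": [0,1.5,4],"twist": [0,0,0],"claw": 0},{"dp": [0,1.5,4],"twist": [0,0,0],"claw": 0},{"dp": [0,0.7,2],"twist": [0,0,0],"claw": 0},{"dp": [0,0,0],"twist": [0,0,0],"claw": 0}]}}

```text
t: 27.3
eef_pos: [0.655, -0.132, 0.166]
tcp_rot: [0.71, -0.002, 0.704, -0.004]
contact_force: [0.3, 0.9, 0.1]
width: 0.0856
```

```bash
python3 -c "
from cloud import *
P,_,_=shot('wrist','w6'); C=cloud('w6'); N=near(C,(.6485,-.128),.03); T=N[(N[:,2]>.122)&(N[:,2]<.135)]; print(len(T),T.mean(0).round(4))"; python3 go.py green .045
```

```text
307 [ 0.6475 -0.1267  0.1273]
t 27.35 pos [ 0.654  -0.1324  0.166 ] w 0.0855 F [-0.7  0.  -0.5] q [-0.39  0.29  0.25  1.52 -0.   -0.39]
axes rows [[0.009, -0.008, -1.0], [0.003, 1.0, -0.008], [1.0, -0.003, 0.009]]
twist [-0.0033  0.0087  0.0083]
dp cm [12.1   0.54 -0.66]
```

The wrist depth puts the stub at (0.6475, −0.1267, 0.127), which agrees. Descending.

Request:
{"fn": "move_arm", "kwargs": {"rows": [{"dp": [1,0.5,-0.5],"twist": [-0.003,0.009,0.008],"claw": 0},{"dp": [2,0,0],"twist": [0,0,0],"claw": 0},{"dp": [2,0,0],"twist": [0,0,0],"claw": 0},{"dp": [2,0,0],"twist": [0,0,0],"claw": 0},{"dp": [0,0,0],"twist": [0,0,0],"claw": 0}]}}

```text
t: 27.85
eef_pos: [0.6432, -0.1284, 0.0917]
tcp_rot: [0.706, 0.002, 0.709, -0.0]
contact_force: [-0.6, 0.2, -0.7]
width: 0.0858
```

```bash
python3 go.py green .045
```

```text
t 27.85 pos [ 0.6432 -0.1284  0.0917] w 0.0858 F [-0.6  0.2 -0.7] q [-0.4   0.29  0.11  1.4  -0.   -0.39]
axes rows [[-0.004, 0.002, -1.0], [0.003, 1.0, 0.002], [1.0, -0.003, -0.004]]
twist [-0.0028 -0.0042 -0.0017]
dp cm [4.67 0.03 0.55]
```

Request:
{"fn": "move_arm", "kwargs": {"rows": [{"dp": [1.5,0,0.4],"twist": [-0.003,-0.004,-0.002],"claw": 0},{"dp": [1.8,0,0],"twist": [0,0,0],"claw": 0},{"dp": [0.8,0,0],"twist": [0,0,0],"claw": 0},{"dp": [0,0,0],"twist": [0,0,0],"claw": 0}]}}

```text
t: 28.25
eef_pos: [0.6447, -0.1298, 0.0523]
tcp_rot: [0.707, 0.001, 0.707, -0.001]
contact_force: [-0.1, 0.4, -0.3]
width: 0.0857
```

```bash
python3 go.py green .045
```

```text
t 28.25 pos [ 0.6447 -0.1298  0.0523] w 0.0857 F [-0.1  0.4 -0.3] q [-0.4   0.3   0.05  1.32 -0.   -0.39]
axes rows [[0.001, -0.0, -1.0], [0.002, 1.0, -0.0], [1.0, -0.002, 0.001]]
twist [-0.0023  0.0006  0.0004]
dp cm [0.73 0.18 0.38]
```

Request:
{"fn": "move_arm", "kwargs": {"rows": [{"dp": [0.4,0.2,0.3],"twist": [-0.002,0,0],"claw": 0},{"dp": [0.1,0,0],"twist": [0,0,0],"claw": 0},{"dp": [0,0,0],"twist": [0,0,0],"claw": 120},{"dp": [0,0,0],"twist": [0,0,0],"claw": 255},{"dp": [0,0,0],"twist": [0,0,0],"claw": 255},{"dp": [0,0,0],"twist": [0,0,0],"claw": 255},{"dp": [0,0,0],"twist": [0,0,0],"claw": 255}], "force": 60}}

```text
t: 28.95
eef_pos: [0.6496, -0.1281, 0.0515]
tcp_rot: [0.709, -0.0, 0.705, -0.001]
contact_force: [0.5, -0.5, -2.7]
width: 0.0335
```

Request:
{"fn": "move_arm", "kwargs": {"rows": [{"dp": [-1,0,0],"twist": [0,0,0],"claw": 255},{"dp": [-2,0,0],"twist": [0,0,0],"claw": 255},{"dp": [-2.5,0,0],"twist": [0,0,0],"claw": 255},{"dp": [-2.5,0,0],"twist": [0,0,0],"claw": 255},{"dp": [0,2,-0.2],"twist": [0,0,0],"claw": 255},{"dp": [0,4,-0.5],"twist": [0,0,0],"claw": 255},{"dp": [0,4,-0.5],"twist": [0,0,0],"claw": 255},{"dp": [0,4,-0.5],"twist": [0,0,0],"claw": 255}]}}

```text
t: 29.75
eef_pos: [0.627, 0.0124, 0.1284]
tcp_rot: [0.704, 0.003, 0.71, -0.003]
contact_force: [0.7, 0.6, -6.7]
width: 0.0337
```

```bash
python3 go.py yellow .12
```

```text
t 29.75 pos [0.627  0.0124 0.1284] w 0.0337 F [ 0.7  0.6 -6.7] q [-0.19  0.2   0.07  1.46 -0.   -0.18]
axes rows [[-0.008, 0.001, -1.0], [0.009, 1.0, 0.001], [1.0, -0.009, -0.008]]
twist [-0.009  -0.0083 -0.0008]
dp cm [ 0.86 10.8  -1.04]
```

Request:
{"fn": "move_arm", "kwargs": {"rows": [{"dp": [0,4,-0.3],"twist": [-0.009,-0.008,-0.001],"claw": 255},{"dp": [0,4,-0.3],"twist": [0,0,0],"claw": 255},{"dp": [0,2,-0.2],"twist": [0,0,0],"claw": 255},{"dp": [0,0.6,0],"twist": [0,0,0],"claw": 255},{"dp": [0,0,0],"twist": [0,0,0],"claw": 255}]}}

```text
t: 30.25
eef_pos: [0.6128, 0.1299, 0.1243]
tcp_rot: [0.704, -0.002, 0.71, 0.003]
contact_force: [-0.4, -0.3, -6.8]
width: 0.0329
```

```bash
python3 go.py yellow .0515
```

```text
t 30.25 pos [0.6128 0.1299 0.1243] w 0.0329 F [-0.4 -0.3 -6.8] q [-0.    0.2   0.06  1.45  0.   -0.01]
axes rows [[-0.009, 0.002, -1.0], [-0.007, 1.0, 0.002], [1.0, 0.007, -0.009]]
twist [ 0.0069 -0.0091 -0.0016]
dp cm [ 7.27 -0.96  0.53]
```

Request:
{"fn": "move_arm", "kwargs": {"rows": [{"dp": [0.7,-0.8,0.4],"twist": [0.007,-0.009,-0.002],"claw": 255},{"dp": [1.5,0,0],"twist": [0,0,0],"claw": 255},{"dp": [0,0,0],"twist": [0,0,0],"claw": 255}]}}

```text
t: 30.55
eef_pos: [0.6168, 0.1185, 0.0991]
tcp_rot: [0.707, 0.001, 0.708, -0.002]
contact_force: [-0.4, 0.6, -9.1]
width: 0.0336
```

```bash
python3 go.py yellow .0515
```

```text
t 30.55 pos [0.6168 0.1185 0.0991] w 0.0336 F [-0.4  0.6 -9.1] q [-0.02  0.2   0.02  1.39 -0.   -0.01]
axes rows [[-0.001, -0.002, -1.0], [0.003, 1.0, -0.002], [1.0, -0.003, -0.001]]
twist [-0.0032 -0.0011  0.0018]
dp cm [4.76 0.21 0.07]
```

Request:
{"fn": "move_arm", "kwargs": {"rows": [{"dp": [1,0.15,0],"twist": [-0.003,-0.001,0.002],"claw": 255},{"dp": [1,0,0],"twist": [0,0,0],"claw": 255},{"dp": [1,0,0],"twist": [0,0,0],"claw": 255},{"dp": [0.8,0,0],"twist": [0,0,0],"claw": 255},{"dp": [0.4,0,0],"twist": [0,0,0],"claw": 255},{"dp": [0.1,0,0],"twist": [0,0,0],"claw": 255},{"dp": [0.1,0,0],"twist": [0,0,0],"claw": 255}]}}

```text
t: 31.25
eef_pos: [0.6172, 0.1189, 0.0516]
tcp_rot: [0.707, 0.001, 0.707, -0.0]
contact_force: [-5.3, 0.1, 6.9]
width: 0.0337
```

Seated. Releasing, then back to white for the green holder.

Request:
{"fn": "move_arm", "kwargs": {"rows": [{"dp": [0,0,0],"twist": [0,0,0],"claw": 0},{"dp": [0,0,0],"twist": [0,0,0],"claw": 0},{"dp": [0,0,0],"twist": [0,0,0],"claw": 0},{"dp": [0,0,0],"twist": [0,0,0],"claw": 0},{"dp": [-2,0,0],"twist": [0,0,0],"claw": 0},{"dp": [-4,0,0],"twist": [0,0,0],"claw": 0},{"dp": [-4,0,0],"twist": [0,0,0],"claw": 0},{"dp": [-1,0,0],"twist": [0,0,0],"claw": 0}]}}

```text
t: 32.05
eef_pos: [0.6179, 0.1179, 0.167]
tcp_rot: [0.708, 0.001, 0.706, -0.001]
contact_force: [-0.3, 0.5, 1.0]
width: 0.0852
```

Request:
{"fn": "move_arm", "kwargs": {"rows": [{"dp": [0,-2,-1],"twist": [0,0,0],"claw": 0},{"dp": [0,-3.5,-1.8],"twist": [0,0,0],"claw": 0},{"dp": [0,-4,-2.1],"twist": [0,0,0],"claw": 0},{"dp": [0,-4,-2.1],"twist": [0,0,0],"claw": 0},{"dp": [0,-4,-2.1],"twist": [0,0,0],"claw": 0},{"dp": [0,-4,-2.1],"twist": [0,0,0],"claw": 0},{"dp": [0,-4,-2.1],"twist": [0,0,0],"claw": 0},{"dp": [0,-3,-1.5],"twist": [0,0,0],"claw": 0}]}}

```text
t: 32.85
eef_pos: [0.468, -0.1734, 0.1679]
tcp_rot: [0.711, -0.002, 0.703, 0.001]
contact_force: [0.2, 0.7, 0.8]
width: 0.0854
```

```bash
python3 go.py white .12
```

```text
t 32.85 pos [ 0.468  -0.1734  0.1679] w 0.0854 F [0.2 0.7 0.8] q [-0.62 -0.23 -0.28  1.51  0.01 -0.63]
axes rows [[0.012, -0.002, -1.0], [-0.005, 1.0, -0.002], [1.0, 0.005, 0.012]]
twist [0.0049 0.0123 0.0019]
dp cm [ 4.77 -3.69 -2.43]
```

Request:
{"fn": "move_arm", "kwargs": {"rows": [{"dp": [0,-2.5,-1.5],"twist": [0.005,0.012,0.002],"claw": 0},{"dp": [1,-0.8,-0.5],"twist": [0,0,0],"claw": 0},{"dp": [2,0,0],"twist": [0,0,0],"claw": 0},{"dp": [2,0,0],"twist": [0,0,0],"claw": 0},{"dp": [0,0,0],"twist": [0,0,0],"claw": 0}]}}

```text
t: 33.35
eef_pos: [0.4457, -0.2113, 0.1147]
tcp_rot: [0.708, 0.002, 0.707, -0.003]
contact_force: [-0.7, 0.7, 0.7]
width: 0.0854
```

```bash
python3 go.py white .047
```

```text
t 33.35 pos [ 0.4457 -0.2113  0.1147] w 0.0854 F [-0.7  0.7  0.7] q [-0.71 -0.23 -0.37  1.42  0.   -0.7 ]
axes rows [[0.002, -0.001, -1.0], [0.007, 1.0, -0.001], [1.0, -0.007, 0.002]]
twist [-0.0071  0.0016  0.0012]
dp cm [ 6.77  0.09 -0.13]
```

Request:
{"fn": "move_arm", "kwargs": {"rows": [{"dp": [2,0.1,-0.1],"twist": [-0.007,0.002,0.001],"claw": 0},{"dp": [2,0,0],"twist": [0,0,0],"claw": 0},{"dp": [1.5,0,0],"twist": [0,0,0],"claw": 0},{"dp": [0,0,0],"twist": [0,0,0],"claw": 0}]}}

```text
t: 33.75
eef_pos: [0.4464, -0.2087, 0.0592]
tcp_rot: [0.708, -0.001, 0.707, 0.001]
contact_force: [-0.1, -0.7, -0.5]
width: 0.0854
```

```bash
python3 go.py white .046
```

```text
t 33.75 pos [ 0.4464 -0.2087  0.0592] w 0.0854 F [-0.1 -0.7 -0.5] q [-0.7  -0.21 -0.46  1.32  0.   -0.71]
axes rows [[0.001, -0.001, -1.0], [-0.003, 1.0, -0.001], [1.0, 0.003, 0.001]]
twist [0.0029 0.0015 0.0008]
dp cm [ 1.32 -0.18 -0.19]
```

Request:
{"fn": "move_arm", "kwargs": {"rows": [{"dp": [1,-0.15,-0.15],"twist": [0.003,0.001,0],"claw": 0},{"dp": [0.2,0,0],"twist": [0,0,0],"claw": 0},{"dp": [0,0,0],"twist": [0,0,0],"claw": 120},{"dp": [0,0,0],"twist": [0,0,0],"claw": 255},{"dp": [0,0,0],"twist": [0,0,0],"claw": 255},{"dp": [0,0,0],"twist": [0,0,0],"claw": 255},{"dp": [0,0,0],"twist": [0,0,0],"claw": 255}], "force": 60}}

```text
t: 34.45
eef_pos: [0.4466, -0.211, 0.0499]
tcp_rot: [0.708, -0.001, 0.706, -0.001]
contact_force: [0.5, -1.1, -4.1]
width: 0.0335
```

Request:
{"fn": "move_arm", "kwargs": {"rows": [{"dp": [-1,0,0],"twist": [0,0,0],"claw": 255},{"dp": [-2,0,0],"twist": [0,0,0],"claw": 255},{"dp": [-2.5,0,0],"twist": [0,0,0],"claw": 255},{"dp": [-2.5,0,0],"twist": [0,0,0],"claw": 255},{"dp": [0,0.8,2],"twist": [0,0,0],"claw": 255},{"dp": [0,1.6,4],"twist": [0,0,0],"claw": 255},{"dp": [0,1.6,4],"twist": [0,0,0],"claw": 255},{"dp": [0,1.6,4],"twist": [0,0,0],"claw": 255}]}}

```text
t: 35.25
eef_pos: [0.5859, -0.1546, 0.135]
tcp_rot: [0.707, 0.002, 0.707, -0.003]
contact_force: [0.0, -1.7, -3.6]
width: 0.0337
```

```bash
python3 go.py green .12
```

```text
t 35.25 pos [ 0.5859 -0.1546  0.135 ] w 0.0337 F [ 0.  -1.7 -3.6] q [-0.47  0.12 -0.    1.45 -0.   -0.47]
axes rows [[-0.0, -0.002, -1.0], [0.007, 1.0, -0.002], [1.0, -0.007, -0.0]]
twist [-0.0068 -0.0001  0.0023]
dp cm [1.5  2.71 6.24]
```

Request:
{"fn": "move_arm", "kwargs": {"rows": [{"dp": [0,1.2,3],"twist": [-0.007,0,0.002],"claw": 255},{"dp": [0,0.8,2],"twist": [0,0,0],"claw": 255},{"dp": [0,0.3,0.8],"twist": [0,0,0],"claw": 255},{"dp": [1,0,0],"twist": [0,0,0],"claw": 255},{"dp": [0,0,0],"twist": [0,0,0],"claw": 255}]}}

```text
t: 35.75
eef_pos: [0.6489, -0.1269, 0.1225]
tcp_rot: [0.706, -0.001, 0.708, 0.003]
contact_force: [-0.4, 0.3, -5.1]
width: 0.0334
```

```bash
python3 go.py green .0499
```

```text
t 35.75 pos [ 0.6489 -0.1269  0.1225] w 0.0334 F [-0.4  0.3 -5.1] q [-0.39  0.3   0.18  1.45  0.   -0.4 ]
axes rows [[-0.003, 0.002, -1.0], [-0.005, 1.0, 0.002], [1.0, 0.005, -0.003]]
twist [ 0.0053 -0.0032 -0.0018]
dp cm [ 7.26 -0.12 -0.02]
```

Request:
{"fn": "move_arm", "kwargs": {"rows": [{"dp": [1,-0.1,0],"twist": [0.005,-0.003,-0.002],"claw": 255},{"dp": [1.3,0,0],"twist": [0,0,0],"claw": 255},{"dp": [0,0,0],"twist": [0,0,0],"claw": 255}]}}

```text
t: 36.05
eef_pos: [0.6468, -0.1289, 0.0969]
tcp_rot: [0.706, 0.001, 0.708, -0.001]
contact_force: [0.1, 0.1, -5.2]
width: 0.0335
```

```bash
python3 go.py green .0499
```

```text
t 36.05 pos [ 0.6468 -0.1289  0.0969] w 0.0335 F [ 0.1  0.1 -5.2] q [-0.39  0.29  0.13  1.41 -0.   -0.39]
axes rows [[-0.002, -0.0, -1.0], [0.002, 1.0, -0.0], [1.0, -0.002, -0.002]]
twist [-0.0018 -0.0018  0.0001]
dp cm [4.7  0.09 0.18]
```

Request:
{"fn": "move_arm", "kwargs": {"rows": [{"dp": [1,0.1,0.1],"twist": [-0.002,-0.002,0],"claw": 255},{"dp": [1,0,0],"twist": [0,0,0],"claw": 255},{"dp": [1,0,0],"twist": [0,0,0],"claw": 255},{"dp": [0.8,0,0],"twist": [0,0,0],"claw": 255},{"dp": [0.4,0,0],"twist": [0,0,0],"claw": 255},{"dp": [0.1,0,0],"twist": [0,0,0],"claw": 255},{"dp": [0.1,0,0],"twist": [0,0,0],"claw": 255}]}}

```text
t: 36.75
eef_pos: [0.6479, -0.128, 0.0499]
tcp_rot: [0.708, 0.0, 0.706, 0.0]
contact_force: [-4.1, 1.7, 5.0]
width: 0.0338
```

Seated. Releasing and rising clear, then back toward the base so the cameras have a clear view.

Request:
{"fn": "move_arm", "kwargs": {"rows": [{"dp": [0,0,0],"twist": [0,0,0],"claw": 0},{"dp": [0,0,0],"twist": [0,0,0],"claw": 0},{"dp": [0,0,0],"twist": [0,0,0],"claw": 0},{"dp": [0,0,0],"twist": [0,0,0],"claw": 0},{"dp": [-2,0,0],"twist": [0,0,0],"claw": 0},{"dp": [-4,0,0],"twist": [0,0,0],"claw": 0},{"dp": [-4,0,0],"twist": [0,0,0],"claw": 0},{"dp": [-2,0,0],"twist": [0,0,0],"claw": 0}]}}

```text
t: 37.55
eef_pos: [0.6465, -0.1282, 0.173]
tcp_rot: [0.707, 0.0, 0.707, -0.0]
contact_force: [0.5, 0.3, 0.5]
width: 0.0853
```

Request:
{"fn": "move_arm", "kwargs": {"rows": [{"dp": [-2,-2,-1],"twist": [0,0,0],"claw": 0},{"dp": [-2,-4,-2],"twist": [0,0,0],"claw": 0},{"dp": [0,-4,-2],"twist": [0,0,0],"claw": 0},{"dp": [0,-4,-2],"twist": [0,0,0],"claw": 0},{"dp": [0,-4,-2],"twist": [0,0,0],"claw": 0},{"dp": [0,-4,-2],"twist": [0,0,0],"claw": 0},{"dp": [0,-2,-1],"twist": [0,0,0],"claw": 0},{"dp": [0,0,0],"twist": [0,0,0],"claw": 0}]}}

```text
t: 38.35
eef_pos: [0.5247, -0.3781, 0.2229]
tcp_rot: [0.711, -0.004, 0.704, -0.002]
contact_force: [0.6, 0.6, -0.4]
width: 0.0854
```

```bash
python3 - <<'E'
from cloud import *
p,_,_=shot('scene','sc9'); q,_,_=shot('side','si9')
cv2.imwrite('pics/f9.png',np.hstack([cv2.resize(p[150:350,130:480],(400,229)),cv2.resize(q[130:400,200:480],(400,386))[:229*1]])[:,:,::-1]) if 0 else None
cv2.imwrite('pics/fa.png',cv2.resize(p[150:340,140:480],(800,447),interpolation=2)[:,:,::-1])
M={'red':(.441,.158),'blue':(.4735,.007),'yellow':(.6175,.1205),'green':(.6485,-.128),'white':(.4445,-.2105),'oil':(.545,.39)}
for f in ('sc9','si9'):
    P=cloud(f)
    for n,c in M.items():
        N=near(P,c,.045); T=N[(N[:,2]>.09)&(N[:,2]<.16)]; print(f,n,len(T),T[:,2].max().round(3) if len(T) else '',((T[:,:2].min(0)+T[:,:2].max(0))/2).round(3) if len(T) else '')
E
python3 go.py
```

```text
sc9 red 168 0.133 [0.44  0.153]
sc9 blue 176 0.132 [0.474 0.003]
sc9 yellow 190 0.131 [0.619 0.115]
sc9 green 210 0.13 [ 0.649 -0.13 ]
sc9 white 0  
sc9 oil 373 0.156 [0.548 0.393]
si9 red 290 0.131 [0.438 0.155]
si9 blue 335 0.131 [0.47  0.004]
si9 yellow 266 0.13 [0.615 0.118]
si9 green 342 0.131 [ 0.643 -0.129]
si9 white 0  
si9 oil 443 0.154 [0.543 0.389]
t 38.45 pos [ 0.5261 -0.3756  0.2231] w 0.0852 F [-0.   0.2 -0.3] q [-0.82  0.24  0.29  1.61  0.   -0.83]
axes rows [[0.011, -0.007, -1.0], [-0.005, 1.0, -0.007], [1.0, 0.005, 0.01]]
twist [0.005  0.0105 0.0073]
```

View pics/fa.png

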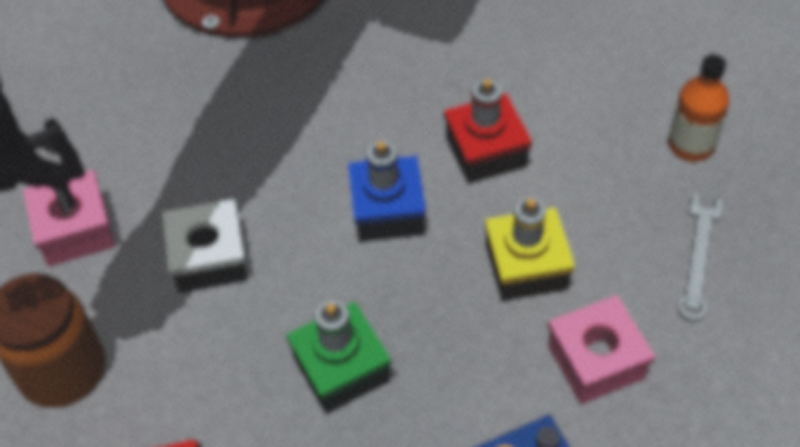

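View pics/si9.png

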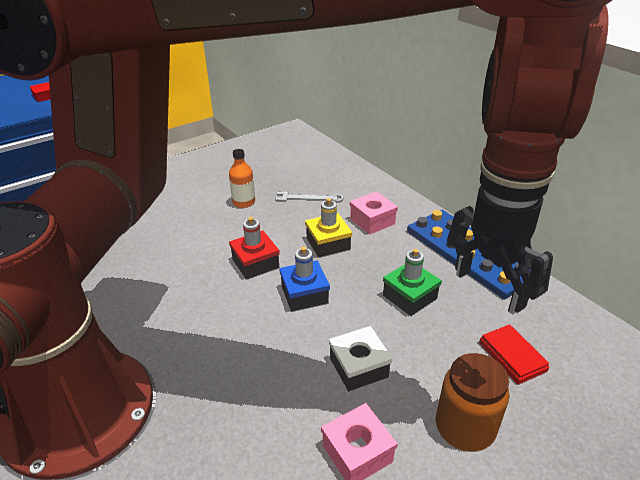

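Both views show every holder upright in its own colour: red (485,115), blue (383,175), yellow (528,230) and green (335,335) in the scene crop. White is empty at (203,235). The hand is clear, so I'm handing in.

```bash
python3 -c "
from cell import robot
print(robot.job_done())"
```

```text
the job is handed in; nothing more can be done
None
```

All four tool holders are now in the pockets of their own colours, and the white pocket is empty again. I did it as two swaps through the white pocket, first blue and red, then green and yellow. It took about 38 s, and the job is handed in; it gave no verdict.

**Last checks:** Both fixed cameras show the four holders upright, with tips at z 0.130–0.133 m, the same as when seated at the start. White shows nothing standing in it. The oil bottle's position is unchanged, and I saw no change in the other items. At each placing the force reversed at the seated height, with at most about 15 N pressing down, and the hand ended clear of everything.

**What disagreed or went wrong:**
- **Height reading:** the reported TCP height was about 34 mm lower than the fingertips seen by the cameras. Because of this, my first close pinched the blue holder's cutter stub while it was still seated. I opened, corrected the height and regripped the nose; it was not lifted or tipped.
- **Small shifts:** the final horizontal positions read up to 5 mm away from the first measurements. I put this down to camera noise and slack in the holes, but did not check it further.

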